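Pack and lock the optician's travel tray

ROBOT

A 6-joint arm with a two-finger parallel gripper is mounted at the origin on the work surface. World frame = base frame: x ahead of the robot, y to its left, z up, the work surface at z = 0. Lengths are in m, angles in rad, forces in N, time in s.
With the tool pointing down it reaches from about 0.3 to 0.775 m from the base axis. Payload 14.6 kg.
Tool frame: the origin (TCP) lies at the very end of the fingers, on their centre line; the grasp point (between the pads) lies 19 mm behind it; z points along the fingers, y is the line along which they close (so a half turn about z gives the same grasp; the last joint's range is limited). The gripper opens to 94 mm and grips with 3 to 60 N. Pads are 16 mm wide; open, the fingers measure 119 mm over their backs; the gripper's body (75 mm by 177 mm) begins 78 mm behind the grasp point.
Start: joints at [1.256, 0.3, 1.521, -0, 1.321, -0.067], TCP at [0.135, 0.533, 0.205] pointing down, gripper open.
Joint ranges: [-3.03, 3.03], [-0.79, 2.21], [0.23, 2.52], [-1.04, 4.18], [0, 3.07], [-2.55, 2.55]. Speed limits (rad/s): [2.22, 2.22, 2.57, 3.14, 3.14, 3.14].

INTERFACE

Orientations are given as [roll, pitch, yaw] about the fixed x, y, z axes, in that order (R = Rz(yaw) Ry(pitch) Rx(roll)).
In Python, from station import ctrl gives the robot as it stands. The module is installed in compiled form; this text tells all that it offers.
- The arm moves only by the tool step_arm, never from a script. Its argument "deltas" is a list of rows, each an object with "dp": the shift along the tool's x, y, z scaled (see below), a list of three; "twist": the turn about the tool's z scaled (see below). In form: [{"dp": [tx, ty, tz], "twist": twist}, ...]. A call has 1 to 12 rows; each row shifts and turns the commanded pose from where the row before left it, along the tool's axes as they then stand; what a row does not reach is not made up. The controller multiplies each number of a shift by 0.04 m and each number of a turn by 4 degrees. A row lasts 1/10 s, in which the tool goes at most 50 mm and 8.59 degrees, less where a joint would pass 70% of its speed; a pose out of reach is approached as far as the arm can. A call with a number of a shift or a turn outside -1 to 1 is refused whole. A call with a gripper value outside its range is refused whole. "gripper" is the opening, from -1 (shut) to 1 (fully open), set as the call begins (left out, the last holds). The fingers move at their own pace and stop on an object; "squeeze" is the grip in N (left out, the last holds). Time passes only in rows, so rows that do not move let the fingers close. It gives the time, the measured TCP pose, the force, the opening and the grip force at its end, in the units of the state.
- ctrl.get_obs(): the state, without advancing time (a new reading comes with each control period).
- ctrl.camera(name): name is "scene" or "side" or "wrist"; returns (picture, depth): 420x560x3 uint8, red, green, blue; 420x560 float32, m along the optical axis (not along the pixel's ray), 0 where there is no reading.
- ctrl.get_calibration(name): a dict with "fx", "fy", "cx", "cy" (pixels), "world_to_cam" (4x4, takes a point from world to camera coordinates); the wrist camera has in their place "hand_eye" (4x4, takes a point from camera to tool coordinates, whose origin is the TCP and whose axes are the flange's). Camera axes: x right, y down, z forward; pixel columns grow to the right and rows downward; lengths in m; the calibration is good to about 2 mm. A picture is of the moment at which its call begins: read the wrist's pose just before it. get_calibration takes no time and is no camera call.
- ctrl.hand_in(): hands the job in; it is judged then, once.
Trained networks look in the newest picture that a camera, given by its name, has taken for a name from the list of things; names that differ only in an ending like _2 or _b are one class to them, and where a whole thing is asked for, a point or a joint stands for the part that bears it (a point fixed in the world has none). Each returns a list of dicts, best first, with "conf" (0 to 1); they miss things now and then, are a little off and sometimes report something else, mostly with a low value. They report only what shows in the picture. A call takes as long as a camera call.
- ctrl.spot_in(camera, label): "rect" ([left, top, right, bottom] as shares, 0 to 1, of the picture: columns of its width, rows of its height, round what is visible of it).
- ctrl.cut_out(camera, label): "pixels" (420x560 bool, what is visible of it) and "rect" ([left, top, right, bottom] as shares, 0 to 1, of the picture: columns of its width, rows of its height, round what is visible of it).
The state is a dict: "time_s": time; "qpos": joint angles; "joint_vel": joint speeds; "tau": joint torques, N m; "ee_pos": TCP position; "eef_rot": TCP orientation; "force": force on the tool from outside, world axes, zero at the start; "moment": the same for the moment, N m; "grip_width": finger opening in m; "grip_force": force on a finger pad.
Only numpy, scipy, OpenCV 4.12 (cv2) and the standard library are available. Lean on these libraries where they do the work, as an engineer would, in place of code of your own. Each camera call takes 0.05 s, during which the arm holds its last target. There are 200 camera calls.

TASK

Pack the grey travel tray for the home visit: lay every blue cleaner bottle that is out on the bench on its side in a cradle of the tray, one to a cradle, then fit the white lid down on the rim so that it sits level between its guides, and turn both red turnbuttons fully in over the lid to lock it (they have to be turned out of the way first). Leave the spectacle case, pen cup and screwdriver where they are.

Things in the scene. Friction and masses are not known exactly. Their poses are not given: they have to be found in the camera images.
- bottle1: square blue lens-cleaner bottle with paper label bands and a round white cap: body 38 x 38 mm and 118 mm high, cap 26 mm diameter and 22 mm high on top (140 mm in all), about 0.2 kg. Starts standing on the bench. Origin: centre of its underside; z runs from the base to the cap, x and y are square to its flat sides. May be absent
- bottle2: square blue lens-cleaner bottle with paper label bands and a round white cap: body 38 x 38 mm and 118 mm high, cap 26 mm diameter and 22 mm high on top (140 mm in all), about 0.2 kg. Starts standing on the bench. Origin: centre of its underside; z runs from the base to the cap, x and y are square to its flat sides. May be absent
- bottle3: square blue lens-cleaner bottle with paper label bands and a round white cap: body 38 x 38 mm and 118 mm high, cap 26 mm diameter and 22 mm high on top (140 mm in all), about 0.2 kg. Starts standing on the bench. Origin: centre of its underside; z runs from the base to the cap, x and y are square to its flat sides. May be absent
- bottle1_mid (a point): the point on the axis of bottle1 half-way along its 140 mm length, 70 mm from its base
- bottle2_mid (a point): the point on the axis of bottle2 half-way along its 140 mm length, 70 mm from its base
- bottle3_mid (a point): the point on the axis of bottle3 half-way along its 140 mm length, 70 mm from its base
- tray: grey open tray fixed to the bench, 172 (x) x 256 (y) mm outside, walls 8 mm, rim 52 mm and inner floor 8 mm above the bench. Origin: centre of its underside; x along the cradles, y across them to button_left, z up. Two rows of black blocks (at x = -40 and +40 mm, 10 mm thick, peaks 32 mm above the bench) form three cradles 46 mm wide, 70 mm apart
- seat (a point): centre of the tray's rim, 52 mm above the bench: the lid's origin comes here when seated; axes as the tray's. Steel guides that lean outward, 20 mm wide, stand around the rim up to 63 mm above the bench and lead the lid in; 3 mm of play a side at the rim
- lid: flat white lid plate, loose, 172 (x) x 256 (y) x 6 mm, 0.35 kg, with a black upright handle bar in the middle of its top: 16 mm thick (x), 80 mm long (y), top 40 mm above the plate's underside. Starts flat on the bench. Origin: centre of its underside; z up. Fits either way round (half a turn)
- lid_grip (a point): middle of the lid's handle bar, 23 mm above the lid's underside; axes as the lid's
- button_left (a joint): angle of the red turnbutton at the tray's +y end, on an upright pivot: 0 = locked, tongue pointing to the tray's middle, 23 mm over the lid; 1.57 = open, tongue along the tray's -x (clear of the lid from 1.4 on). Opening is clockwise seen from above. Stops at -0.12 and 1.70; stays where left (friction 0.06 N m)
- button_left_grip (a point): middle of button_left's upright fin, on the pivot axis, at tray y = +146 mm, 81.5 mm above the bench. Fin 12 mm thick, 48 mm long along the tongue (the point's y axis), 68 to 94 mm above the bench. The tongue is 16 mm wide, reaches 41 mm from the pivot, 60.5 to 68.5 mm above the bench (a seated lid's top is at 58)
- button_right (a joint): angle of the red turnbutton at the tray's -y end: 0 = locked (tongue to the tray's middle), 1.57 = open (tongue along the tray's -x, clear from 1.4 on). Opening is anticlockwise seen from above. Otherwise as button_left
- button_right_grip (a point): middle of button_right's fin, as button_left_grip but at tray y = -146 mm
- cradle1 (a point): middle of cradle 1 at tray y = -70 mm, 27 mm above the bench: where the mid point of a bottle comes when it lies in the cradle on the tray's floor, its axis along the tray's x; play along the cradle 8 mm, across 4 mm; axes as the tray's
- cradle2 (a point): middle of cradle 2 at tray y = 0 mm, 27 mm above the bench: where the mid point of a bottle comes when it lies in the cradle on the tray's floor, its axis along the tray's x; play along the cradle 8 mm, across 4 mm; axes as the tray's
- cradle3 (a point): middle of cradle 3 at tray y = 70 mm, 27 mm above the bench: where the mid point of a bottle comes when it lies in the cradle on the tray's floor, its axis along the tray's x; play along the cradle 8 mm, across 4 mm; axes as the tray's
- specs_case: black spectacle case, 60 x 160 x 42 mm, a bystander; origin: centre of its underside
- pen_cup: orange empty pen cup, 72 mm wide, 95 mm high, a bystander; origin: centre of its underside
- screwdriver: screwdriver lying on the bench, 150 mm long, a bystander

How it is judged:
By the outcome, as a careful person would: the job done as asked, in the order asked, and still so for the second after the job is handed in, with the robot touching nothing.
Of bottle1, bottle2, bottle3 only 2 to 3 are there at a start; the rules pass over those that are not, and their reading is None.
At some moment in a run one of bottle1, bottle2, bottle3, lid may be knocked a few centimetres aside while the robot is not near it.
It also fails if it takes over 210 s, if anything falls off the work surface, if the arm or the gripper's body presses on something with over 40 N, if the wrist force passes 120 N, or if a joint passes its speed limit or range.

## Working session

There is one attempt and no reset: what is moved stays moved. The work goes in short steps, Python scripts to look and compute and a tool call to move; the robot and the scene stay as the last step left them, time stands still between calls to the robot, and variables do not carry over. Pictures are saved under pics/ and viewed, at most 14 in all, crops included, and the job is handed in when it is done.

Besides the shell and the picture viewer there is one more tool, called after "Call:" as name([rows], argument=value, ...), one row to a line, values as JSON. step_arm: Moves the arm, as the interface text tells. Its arguments: {"type":"object","properties":{"deltas":{"type":"array"},"gripper":{"type":"number"},"squeeze":{"type":"number"}},"required":["deltas"]}

```bash
mkdir -p pics; ls; python3 - <<'E'
from station import ctrl
import cv2,numpy as np
o=ctrl.get_obs();print({k:np.round(v,3).tolist() for k,v in o.items()})
for n in ["scene","side"]:
    p,d=ctrl.camera(n);cv2.imwrite(f"pics/{n}0.png",p[:,:,::-1]);c=ctrl.get_calibration(n);print(n,c)
print(ctrl.get_calibration("wrist"))
E
```

```text
pics
{'time_s': 0.0, 'qpos': [1.256, 0.3, 1.522, 0.0, 1.321, -0.067], 'joint_vel': [-0.001, -0.001, -0.002, 0.001, -0.0, 0.001], 'tau': [-0.0, -53.181, -35.273, 0.071, 0.024, -0.0], 'ee_pos': [0.135, 0.533, 0.205], 'eef_rot': [-3.14, -0.0, 2.894], 'force': [0.194, -0.411, -0.1], 'moment': [0.025, -0.069, 0.034], 'grip_force': 0.0, 'grip_width': 0.094}
scene {'fx': 435.83072730733386, 'fy': 435.83072730733386, 'cx': 281.77802029792, 'cy': 209.1679036689336, 'world_to_cam': array([[ 0.69317487,  0.72076478,  0.00259444, -0.39457463],
       [ 0.55448421, -0.53095265, -0.64080929, -0.29731535],
       [-0.46049525,  0.44563147, -0.76769572,  1.37852237],
       [ 0.        ,  0.        ,  0.        ,  1.        ]])}
side {'fx': 379.1216472542382, 'fy': 379.1216472542382, 'cx': 275.0471254473648, 'cy': 212.44178303757448, 'world_to_cam': array([[ 0.95459823, -0.29761199,  0.01301268, -0.55028094],
       [-0.19840944, -0.66777237, -0.71743554,  0.16017409],
       [ 0.22220693,  0.68228085, -0.69650335,  0.78560868],
       [ 0.        ,  0.        ,  0.        ,  1.        ]])}
{'fx': 290.9405760737477, 'fy': 290.9405760737477, 'cx': 277.6881278749833, 'cy': 210.51473876011906, 'hand_eye': array([[ 8.85839413e-04, -9.59574210e-01, -2.81454349e-01,
         8.21174997e-02],
       [ 9.99998924e-01,  5.20803203e-04,  1.37176469e-03,
        -5.08334739e-04],
       [-1.16972769e-03, -2.81455262e-01,  9.59573638e-01,
        -1.79133836e-01],
       [ 0.00000000e+00,  0.00000000e+00,  0.00000000e+00,
         1.00000000e+00]])}
```

View pics/scene0.png

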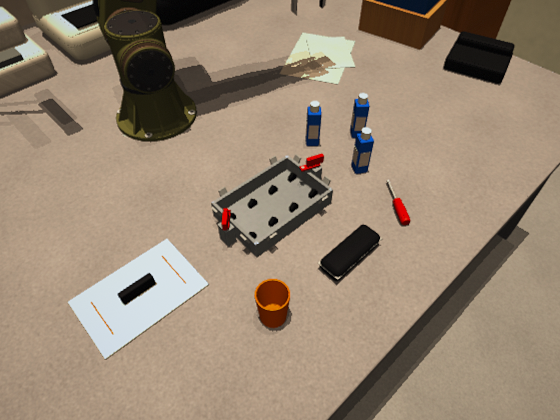

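View pics/side0.png

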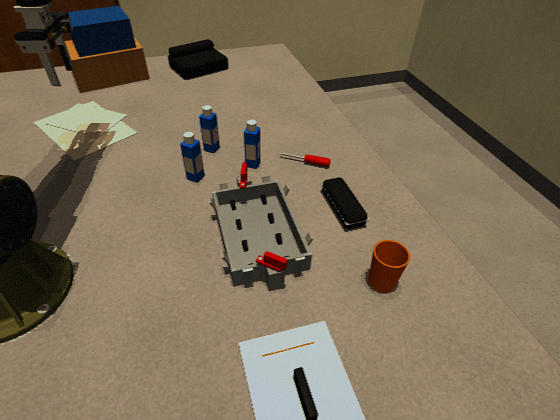

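The two pictures show three standing bottles (scene px about (314,124), (361,115), (363,150)). The tray is at (272,203), its buttons at (226,217) and (313,161), and the lid at (138,293). I'll measure them next.

```bash
cat > h.py <<'E'
from station import ctrl
import numpy as np, cv2
from scipy.spatial.transform import Rotation as R
def T(o): 
    M=np.eye(4);M[:3,:3]=R.from_euler('xyz',o['eef_rot']).as_matrix();M[:3,3]=o['ee_pos'];return M
def grab(n):
    o=ctrl.get_obs();p,d=ctrl.camera(n);c=ctrl.get_calibration(n)
    M=T(o)@c['hand_eye'] if n=='wrist' else np.linalg.inv(c['world_to_cam'])
    v,u=np.mgrid[:420,:560]
    P=np.stack([(u-c['cx'])/c['fx']*d,(v-c['cy'])/c['fy']*d,d],-1)@M[:3,:3].T+M[:3,3]
    P[d<=0]=np.nan
    return p,P
def rect(pts):
    (cx,cy),(w,h),a=cv2.minAreaRect((pts[:,:2]*1000).astype(np.float32))
    if w<h: w,h,a=h,w,a+90
    return np.round([cx,cy,w,h,(a+90)%180-90],1)   # mm, long side angle deg
E
cat > look.py <<'E'
from h import *
import sys
for n in sys.argv[1:]:
    p,P=grab(n)
    for lab in ["bottle1","tray","lid","button_left","specs_case","pen_cup","screwdriver"]:
        for r in ctrl.cut_out(n,lab):
            if r['conf']<.3: continue
            m=cv2.erode(r['pixels'].astype(np.uint8),np.ones((3,3)))>0
            q=P[m];q=q[~np.isnan(q[:,0])]
            if len(q)<10: continue
            print(n,lab,round(r['conf'],2),len(q),"med",np.round(np.median(q,0)*1e3),"z",np.round(np.percentile(q[:,2],[2,98])*1e3),end=' ')
            if lab=="bottle1":
                k=q[(q[:,2]>.134)];print("cap",len(k),rect(k) if len(k)>4 else '',"all",rect(q))
            elif lab=="tray":
                k=q[(q[:,2]>.047)&(q[:,2]<.056)];print(rect(k))
            elif lab=="button_left":
                k=q[q[:,2]>.088];print("fin",len(k),rect(k) if len(k)>4 else '')
            else: print(rect(q))
E
python3 look.py scene side
```

```text
scene bottle1 0.93 551 med [606. 260.  80.] z [ 15. 141.] cap 33 [598.3 267.1  18.   14.9 -50.1] all [602.8 264.1  39.   28.3  41. ]
scene bottle1 0.9 441 med [438. 248.  84.] z [ 14. 142.] cap 34 [430.6 254.2  18.2  16.2 -88.3] all [432.5 252.7  32.7  29.   47.5]
scene bottle1 0.64 154 med [543. 136.  83.] z [68. 97.] cap 0  all [539.  134.5  58.9  12.9  68.4]
scene bottle1 0.6 441 med [504. 369.  90.] z [ 22. 141.] cap 36 [499.6 379.6  18.2  18.   19.9] all [500.  375.3  34.9  29.6  49.1]
scene tray 0.67 1521 med [776.  15.  42.] z [21. 46.] [751.9  88.7   0.    0.    0. ]
scene tray 0.66 7024 med [538.   0.  20.] z [ 6. 92.] [536.7  -4.3 315.9 191.3  88.5]
scene lid 0.84 7617 med [ 518. -396.    7.] z [ 4. 40.] [ 510.7 -383.9  253.3  170.6   88.4]
scene button_left 0.52 155 med [542. 135.  83.] z [68. 97.] fin 63 [541.4 139.6  40.3  12.3  68.1]
scene specs_case 0.62 1472 med [776.  16.  42.] z [22. 46.] [772.1  23.4 153.1  55.4  89.8]
scene pen_cup 0.63 1203 med [ 749. -202.   60.] z [ 5. 97.] [ 755.4 -206.2   69.8   64.   -41.9]
scene screwdriver 0.59 200 med [780. 213.  24.] z [
[... 455 characters left out ...]
7753 med [533.  -7.  13.] z [ 5. 91.] cap 0  all [540.8  -0.8 330.3 208.5  88.6]
side tray 0.69 7725 med [533.  -6.  13.] z [ 5. 91.] [534.4  -7.9 306.5 186.9  88.5]
side tray 0.54 106 med [534. 125.  82.] z [66. 95.] [0. 0. 0. 0. 0.]
side lid 0.91 8697 med [ 509. -348.    5.] z [ 3. 39.] [ 508.5 -346.6  181.2  171.6   88.1]
side button_left 0.64 68 med [535. 126.  87.] z [66. 95.] fin 33 [539.4 138.9  35.5   7.5  75.6]
side specs_case 0.82 1144 med [758.   9.  40.] z [16. 43.] [762.8  24.  152.1  52.6 -89.8]
side pen_cup 0.57 1395 med [ 749. -210.   65.] z [12. 94.] [ 751.2 -205.2   69.7   64.6   40.1]
side screwdriver 0.8 178 med [771. 215.  19.] z [ 9. 26.] [746.5 238.  136.7  19.  -37.9]
```

Call:
step_arm([
  {"dp": [-0.95, -0.36, -0.3], "twist": 0},
  {"dp": [-0.95, -0.36, -0.3], "twist": 0},
  {"dp": [-0.95, -0.36, -0.3], "twist": 0},
  {"dp": [-0.95, -0.36, -0.3], "twist": 0},
  {"dp": [-0.95, -0.36, -0.3], "twist": 0},
  {"dp": [-0.95, -0.36, -0.3], "twist": 0},
  {"dp": [-0.95, -0.36, -0.3], "twist": 0},
  {"dp": [-0.95, -0.36, -0.3], "twist": 0},
  {"dp": [-0.95, -0.36, -0.3], "twist": 0},
  {"dp": [-0.95, -0.36, -0.3], "twist": 0},
  {"dp": [0, 0, 0], "twist": 0},
  {"dp": [0, 0, 0], "twist": 0},
])

```text
time_s: 2.1
ee_pos: [0.4682, 0.3001, 0.3252]
eef_rot: [-3.141, -0.0, 2.892]
force: [-0.4, 0.3, -0.8]
grip_width: 0.0941
grip_force: 0.0
```

```bash
cat > wl.py <<'E'
from h import *
import sys
p,P=grab("wrist");cv2.imwrite(f"pics/{sys.argv[1]}.png",p[:,:,::-1])
np.save("P.npy",P)
for lab in sys.argv[2:]:
    for r in ctrl.cut_out("wrist",lab):
        if r['conf']<.3: continue
        q=P[r['pixels']];q=q[~np.isnan(q[:,0])]
        if len(q)<10: continue
        zt=np.percentile(q[:,2],98);x0,y0,x1,y1=r['rect']
        print(lab,round(r['conf'],2),len(q),"px",round((x0+x1)*280),round((y0+y1)*210),"ztop",round(zt*1e3),"top",rect(q[q[:,2]>zt-.006]),end=' ')
        for a,b in [(.108,.124),(.047,.056),(.084,.1)]:
            k=q[(q[:,2]>a)&(q[:,2]<b)]
            if len(k)>8: print("z%d"%(a*1e3),len(k),rect(k),end=' ')
        print()
E
python3 wl.py w1 bottle1 tray button_left
```

```text
bottle1 0.95 1333 px 283 262 ztop 141 top [594.3 275.1  25.4  24.1 -13.7] z108 365 [593.9 275.5  37.6  37.4 -30.1] z47 53 [580.9 273.3  46.9  21.8 -79. ] z84 119 [581.9 273.2  48.5  23.4 -79. ] 
bottle1 0.67 1200 px 338 186 ztop 141 top [493.7 384.9  24.6  24.2  77.6] z108 425 [494.  384.9  38.1  37.8  48.3] z47 34 [480.7 382.6  47.9  22.3 -82.4] z84 82 [480.8 381.6  47.1  22.1 -80.7] 
bottle1 0.59 974 px 243 163 ztop 141 top [426.  261.5  24.8  24.7  89.2] z108 441 [425.9 261.4  38.1  37.9  46.7] z47 16 [414.2 276.   33.2   3.   40.2] z84 36 [413.2 274.8  34.5   1.7  44.4] 
bottle1 0.53 13676 px 117 252 ztop 72 top [514.1  62.4 423.4 101.3 -79.1] z47 1866 [530.7   5.3 311.2 181.7  88.8] z84 161 [528.2  11.9 316.9  21.7  87.8] 
tray 0.81 13816 px 113 248 ztop 78 top [517.9  60.7 412.8 111.2 -75.3] z47 1877 [530.6   3.9 313.8 182.9  87.5] z84 179 [529.   10.3 320.2  21.8  87.4] 
button_left 0.71 190 px 192 246 ztop 326 top [453.7 254.9   4.6   0.5 -16.6] z84 26 [536.4 148.4  47.1   8.3  64.5]
```

View pics/w1.png

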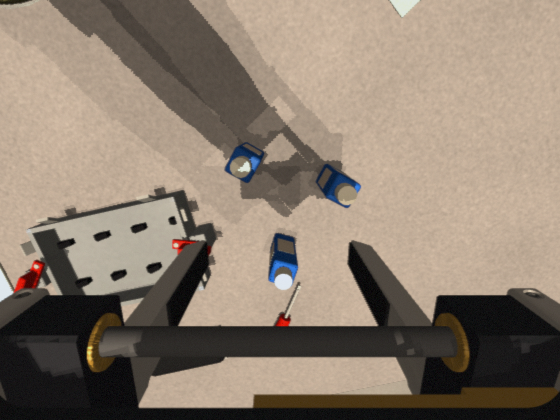

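The wrist picture shows bottles at px (243,163), (338,186), (283,262), tray at (113,248), left button at (190,246). The left button is nearly closed, with its fin at about 65°. I'll start by opening it.

```bash
cat > go.py <<'E'
# usage: go.py x y z yaw_deg N  (mm, deg) -> per-row units
from h import *
import sys
x,y,z,yaw,N=map(float,sys.argv[1:6]);N=int(N)
o=ctrl.get_obs();p=np.array(o['ee_pos'])
if len(sys.argv)>6: p=np.array([float(v)/1e3 for v in sys.argv[6:9]]);y0=np.radians(float(sys.argv[9]))
else: y0=o['eef_rot'][2]
d=(np.radians(yaw)-y0+np.pi)%(2*np.pi)-np.pi
q1=np.degrees(np.arctan2(y,x))
S=sum(np.array([[np.cos(a),np.sin(a)],[np.sin(a),-np.cos(a)]]) for a in y0+d*np.arange(N)/N)
t=np.linalg.solve(S,np.array([x,y])/1e3-p[:2])
print("dp",np.round([t[0]/.04,t[1]/.04,-(z/1e3-p[2])/N/.04],3),"twist",round(-np.degrees(d)/N/4,3),"from",np.round(p*1e3,1),round(np.degrees(y0),1),"q6",round(np.degrees(o['qpos'][5]),1),"->",round((q1+90-yaw+180)%360-180))
E
python3 go.py 536 146 200 65 26
```

```text
dp [-0.186 -0.011  0.12 ] twist 0.97 from [467.1 301.1 325.3] 165.9 q6 -46.9 -> 40
```

Call:
step_arm([
  {"dp": [-0.186, -0.011, 0.12], "twist": 0.97},
  {"dp": [-0.186, -0.011, 0.12], "twist": 0.97},
  {"dp": [-0.186, -0.011, 0.12], "twist": 0.97},
  {"dp": [-0.186, -0.011, 0.12], "twist": 0.97},
  {"dp": [-0.186, -0.011, 0.12], "twist": 0.97},
  {"dp": [-0.186, -0.011, 0.12], "twist": 0.97},
  {"dp": [-0.186, -0.011, 0.12], "twist": 0.97},
  {"dp": [-0.186, -0.011, 0.12], "twist": 0.97},
  {"dp": [-0.186, -0.011, 0.12], "twist": 0.97},
  {"dp": [-0.186, -0.011, 0.12], "twist": 0.97},
  {"dp": [-0.186, -0.011, 0.12], "twist": 0.97},
  {"dp": [-0.186, -0.011, 0.12], "twist": 0.97},
])

```text
time_s: 3.5
ee_pos: [0.5352, 0.2463, 0.2676]
eef_rot: [-3.141, -0.0, 2.08]
force: [0.0, 0.2, 0.0]
grip_width: 0.094
grip_force: 0.0
```

Call:
step_arm([
  {"dp": [-0.186, -0.011, 0.12], "twist": 0.97},
  {"dp": [-0.186, -0.011, 0.12], "twist": 0.97},
  {"dp": [-0.186, -0.011, 0.12], "twist": 0.97},
  {"dp": [-0.186, -0.011, 0.12], "twist": 0.97},
  {"dp": [-0.186, -0.011, 0.12], "twist": 0.97},
  {"dp": [-0.186, -0.011, 0.12], "twist": 0.97},
  {"dp": [-0.186, -0.011, 0.12], "twist": 0.97},
  {"dp": [-0.186, -0.011, 0.12], "twist": 0.97},
  {"dp": [-0.186, -0.011, 0.12], "twist": 0.97},
  {"dp": [-0.186, -0.011, 0.12], "twist": 0.97},
  {"dp": [-0.186, -0.011, 0.12], "twist": 0.97},
  {"dp": [-0.186, -0.011, 0.12], "twist": 0.97},
])

```text
time_s: 4.7
ee_pos: [0.5419, 0.1595, 0.21]
eef_rot: [-3.141, 0.0, 1.267]
force: [-0.1, -0.8, -0.2]
grip_width: 0.0941
grip_force: 0.0
```

Call:
step_arm([
  {"dp": [-0.186, -0.011, 0.12], "twist": 0.97},
  {"dp": [-0.186, -0.011, 0.12], "twist": 0.97},
  {"dp": [0, 0, 0], "twist": 0},
  {"dp": [0, 0, 0], "twist": 0},
])

```text
time_s: 5.1
ee_pos: [0.5366, 0.1459, 0.2009]
eef_rot: [3.141, -0.0, 1.136]
force: [-1.5, 0.4, 0.4]
grip_width: 0.0938
grip_force: 0.0
```

```bash
cat > fin.py <<'E'
# fit red fin tops, tray rim in wrist view
from h import *
import sys
p,P=grab("wrist");cv2.imwrite(f"pics/{sys.argv[1]}.png",p[:,:,::-1])
h=cv2.cvtColor(p,cv2.COLOR_RGB2HSV);red=((h[...,0]<6)|(h[...,0]>174))&(h[...,1]>150)&(h[...,2]>60)
k=P[red&(P[...,2]>.084)&(P[...,2]<.102)]
n,l=0,None
print("fin",len(k),rect(k),"z",np.round(np.median(k[:,2])*1e3,1))
k=P[(P[...,2]>.049)&(P[...,2]<.0545)&~red];k=k[~np.isnan(k[:,0])]
print("rim",len(k),rect(k))
E
python3 fin.py f1; python3 go.py 536 146 200 65 1
```

```text
fin 525 [539.6 146.8  47.   11.9  69.6] z 93.9
rim 3417 [532.1 113.9 535.1 201.9 -87.9]
dp [-0.006 -0.018  0.024] twist 0.018 from [536.8 145.9 201. ] 65.1 q6 36.4 -> 40
```

View pics/f1.png

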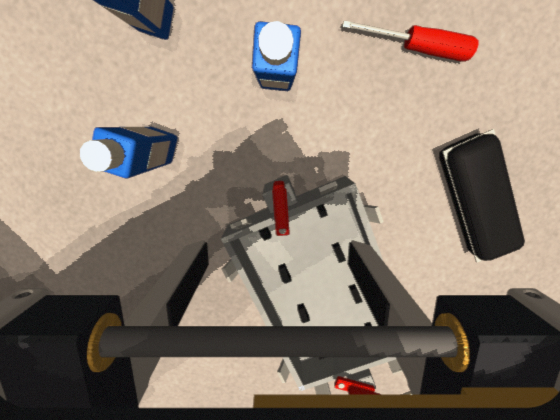

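The fin's top shows at px (282,208), which puts it at (540,147) mm at 70°. I'll grip it.

Call:
step_arm([
  {"dp": [0.013, 0.014, 0.8], "twist": -0.56},
  {"dp": [0.013, 0.014, 0.8], "twist": -0.56},
  {"dp": [0.013, 0.014, 0.8], "twist": 0},
  {"dp": [0.013, 0.014, 0.8], "twist": 0},
  {"dp": [0, 0, 0], "twist": 0},
  {"dp": [0, 0, 0], "twist": 0},
], gripper=0)

```text
time_s: 5.75
ee_pos: [0.54, 0.1467, 0.0735]
eef_rot: [3.141, -0.0, 1.212]
force: [0.0, -0.2, 0.5]
grip_width: 0.0497
grip_force: 0.0
```

Call:
step_arm([
  {"dp": [0, 0, 0], "twist": 0},
  {"dp": [0, 0, 0], "twist": 0},
  {"dp": [0, 0, 0], "twist": 0},
  {"dp": [0, 0, 0], "twist": 0},
  {"dp": [0, 0, 0], "twist": 0},
  {"dp": [0, 0, 0], "twist": 0},
], gripper=-1, squeeze=20)

```text
time_s: 6.35
ee_pos: [0.5395, 0.1464, 0.073]
eef_rot: [-3.141, -0.0, 1.211]
force: [-3.2, -0.0, 5.2]
grip_width: 0.0117
grip_force: 20.0
```

Call:
step_arm([
  {"dp": [0, 0, 0], "twist": 1},
  {"dp": [0, 0, 0], "twist": 1},
  {"dp": [0, 0, 0], "twist": 1},
  {"dp": [0, 0, 0], "twist": 1},
  {"dp": [0, 0, 0], "twist": 1},
  {"dp": [0, 0, 0], "twist": 1},
  {"dp": [0, 0, 0], "twist": 1},
  {"dp": [0, 0, 0], "twist": 1},
  {"dp": [0, 0, 0], "twist": 1},
  {"dp": [0, 0, 0], "twist": 1},
  {"dp": [0, 0, 0], "twist": 1},
  {"dp": [0, 0, 0], "twist": 1},
])

```text
time_s: 7.55
ee_pos: [0.5396, 0.1463, 0.073]
eef_rot: [-3.142, 0.0, 0.371]
force: [-3.3, -0.8, 5.3]
grip_width: 0.0122
grip_force: 20.0
```

Call:
step_arm([
  {"dp": [0, 0, 0], "twist": 1},
  {"dp": [0, 0, 0], "twist": 1},
  {"dp": [0, 0, 0], "twist": 1},
  {"dp": [0, 0, 0], "twist": 1},
  {"dp": [0, 0, 0], "twist": 1},
  {"dp": [0, 0, 0], "twist": 1},
  {"dp": [0, 0, 0], "twist": 0.25},
  {"dp": [0, 0, 0], "twist": 0},
  {"dp": [0, 0, 0], "twist": 0},
])

```text
time_s: 8.45
ee_pos: [0.5396, 0.1463, 0.073]
eef_rot: [3.142, 0.0, -0.063]
force: [-3.0, 0.2, 5.1]
grip_width: 0.012
grip_force: 20.0
```

Call:
step_arm([
  {"dp": [0, 0, 0], "twist": 0},
  {"dp": [0, 0, 0], "twist": 0},
  {"dp": [0, 0, 0], "twist": 0},
  {"dp": [0, 0, -1], "twist": 0},
  {"dp": [0, 0, -1], "twist": 0},
  {"dp": [0, 0, -1], "twist": 0},
  {"dp": [0, 0, -1], "twist": 0},
  {"dp": [0, 0, 0], "twist": 0},
  {"dp": [0, 0, 0], "twist": 0},
], gripper=0)

```text
time_s: 9.35
ee_pos: [0.5397, 0.1463, 0.2329]
eef_rot: [-3.141, -0.001, -0.063]
force: [-1.1, 0.6, 0.3]
grip_width: 0.0471
grip_force: 0.0
```

```bash
python3 fin.py f2; python3 go.py 534 -146 210 -90 11;python3 look.py scene | grep -E "button|bottle"
```

```text
fin 1075 [533.8  -5.8 315.8  47.   87.6] z 93.5
rim 4930 [533.  114.3 545.2 199.  -88.9]
dp [0.487 0.545 0.05 ] twist 1.964 from [539.4 146.2 231.8] -3.6 q6 105.0 -> 165
scene bottle1 0.88 621 med [606. 260.  82.] z [ 12. 140.] cap 44 [598.7 269.4  19.   18.8 -84.5] all [599.2 268.7  37.9  37.5 -33.3]
scene bottle1 0.83 340 med [440. 248.  71.] z [ 14. 138.] cap 12 [436.3 256.7  12.9   5.4 -53.7] all [439.8 250.7  39.4  21.5  75.5]
scene bottle1 0.57 390 med [504. 370.  92.] z [ 26. 141.] cap 31 [497.9 379.6  20.7  16.2 -65.1] all [499.5 374.8  33.5  30.5  52.8]
scene bottle1 0.38 6949 med [536.  -1.  20.] z [ 6. 90.] cap 0  all [538.7  -7.5 320.6 196.5  89.1]
scene button_left 0.7 95 med [541. 139.  85.] z [67. 95.] fin 37 [544.  138.7  39.6   6.1  -6.4]
```

```bash
sed -i 's/^print("fin".*/for q in (k[k[:,1]>0],k[k[:,1]<0]):\n    if len(q)>30: print("fin",len(q),rect(q),"z",np.round(np.median(q[:,2])*1e3,1))/' fin.py; python3 fin.py f2; python3 go.py 530 -146 205 90 24
```

```text
fin 411 [540.3 146.2  46.9  10.4  -3.7] z 94.0
fin 660 [ 531.8 -144.2   47.1   13.2  -43.4] z 92.9
rim 4983 [532.7 118.7 537.1 198.2 -88.4]
dp [-0.233  0.249  0.029] twist -0.975 from [539.6 146.3 232.4] -3.6 q6 105.0 -> -15
```

```bash
python3 go.py 532 -145.3 120 -43.4 12
```

```text
dp [0.216 0.581 0.234] twist 0.829 from [539.6 146.3 232.4] -3.6 q6 105.0 -> 118
```

Call:
step_arm([
  {"dp": [0.216, 0.581, 0.234], "twist": 0.829},
  {"dp": [0.216, 0.581, 0.234], "twist": 0.829},
  {"dp": [0.216, 0.581, 0.234], "twist": 0.829},
  {"dp": [0.216, 0.581, 0.234], "twist": 0.829},
  {"dp": [0.216, 0.581, 0.234], "twist": 0.829},
  {"dp": [0.216, 0.581, 0.234], "twist": 0.829},
  {"dp": [0.216, 0.581, 0.234], "twist": 0.829},
  {"dp": [0.216, 0.581, 0.234], "twist": 0.829},
  {"dp": [0.216, 0.581, 0.234], "twist": 0.829},
  {"dp": [0.216, 0.581, 0.234], "twist": 0.829},
  {"dp": [0.216, 0.581, 0.234], "twist": 0.829},
  {"dp": [0.216, 0.581, 0.234], "twist": 0.829},
])

```text
time_s: 11.05
ee_pos: [0.532, -0.1462, 0.1199]
eef_rot: [3.142, -0.0, -0.76]
force: [-0.5, -0.7, 0.5]
grip_width: 0.0471
grip_force: 0.0
```

Call:
step_arm([
  {"dp": [0, 0, 0.4], "twist": 0},
  {"dp": [0, 0, 0.4], "twist": 0},
  {"dp": [0, 0, 0.38], "twist": 0},
  {"dp": [0, 0, 0], "twist": 0},
  {"dp": [0, 0, 0], "twist": 0},
])

```text
time_s: 11.55
ee_pos: [0.5324, -0.1452, 0.0735]
eef_rot: [3.142, 0.0, -0.757]
force: [0.4, -0.2, 0.5]
grip_width: 0.0466
grip_force: 0.0
```

Call:
step_arm([
  {"dp": [0, 0, 0], "twist": 0},
  {"dp": [0, 0, 0], "twist": 0},
  {"dp": [0, 0, 0], "twist": 0},
  {"dp": [0, 0, 0], "twist": 0},
  {"dp": [0, 0, 0], "twist": 0},
], gripper=-1, squeeze=20)

```text
time_s: 12.05
ee_pos: [0.5317, -0.146, 0.0733]
eef_rot: [3.139, 0.0, -0.757]
force: [-5.9, -4.1, 8.6]
grip_width: 0.0122
grip_force: 20.0
```

Call:
step_arm([
  {"dp": [0, 0, 0], "twist": -1},
  {"dp": [0, 0, 0], "twist": -1},
  {"dp": [0, 0, 0], "twist": -1},
  {"dp": [0, 0, 0], "twist": -1},
  {"dp": [0, 0, 0], "twist": -1},
  {"dp": [0, 0, 0], "twist": -1},
  {"dp": [0, 0, 0], "twist": -1},
  {"dp": [0, 0, 0], "twist": -1},
  {"dp": [0, 0, 0], "twist": -1},
  {"dp": [0, 0, 0], "twist": -1},
  {"dp": [0, 0, 0], "twist": -1},
  {"dp": [0, 0, 0], "twist": 0},
])

```text
time_s: 13.25
ee_pos: [0.5319, -0.1455, 0.0733]
eef_rot: [3.141, 0.001, 0.012]
force: [-5.4, -1.5, 4.5]
grip_width: 0.0122
grip_force: 20.0
```

Call:
step_arm([
  {"dp": [0, 0, 0], "twist": 0},
  {"dp": [0, 0, 0], "twist": 0},
  {"dp": [0, 0, 0], "twist": 0},
  {"dp": [0, 0, -1], "twist": 0},
  {"dp": [0, 0, -1], "twist": 0},
  {"dp": [0, 0, -1], "twist": 0},
  {"dp": [0, 0, -1], "twist": 0},
  {"dp": [0, 0, 0], "twist": 0},
], gripper=0.2)

```text
time_s: 14.05
ee_pos: [0.5339, -0.1457, 0.2387]
eef_rot: [3.139, -0.008, 0.01]
force: [-0.3, -0.3, 0.4]
grip_width: 0.0564
grip_force: 0.0
```

```bash
python3 fin.py f3; python3 go.py 440 235 240 135 24;  python3 go.py 440 235 240 -45 24
```

```text
fin 650 [539.6 144.4  47.3  11.9  -5.2] z 93.4
fin 428 [ 531.9 -145.5   47.    11.8    0.8] z 93.9
rim 4754 [540.9 -13.9 561.  257.6 -68. ]
dp [ 0.405 -0.325 -0.005] twist -1.4 from [ 533.1 -145.4  235.5] 0.6 q6 70.3 -> -17
dp [-0.24  -0.343 -0.005] twist 0.475 from [ 533.1 -145.4  235.5] 0.6 q6 70.3 -> 163
```

```bash
python3 go.py 426 261 250 46 12
```

```text
dp [ 0.104 -0.893 -0.03 ] twist -0.946 from [ 533.1 -145.4  235.5] 0.6 q6 70.3 -> 75
```

Call:
step_arm([
  {"dp": [0.104, -0.893, -0.03], "twist": -0.946},
  {"dp": [0.104, -0.893, -0.03], "twist": -0.946},
  {"dp": [0.104, -0.893, -0.03], "twist": -0.946},
  {"dp": [0.104, -0.893, -0.03], "twist": -0.946},
  {"dp": [0.104, -0.893, -0.03], "twist": -0.946},
  {"dp": [0.104, -0.893, -0.03], "twist": -0.946},
  {"dp": [0.104, -0.893, -0.03], "twist": -0.946},
  {"dp": [0.104, -0.893, -0.03], "twist": -0.946},
  {"dp": [0.104, -0.893, -0.03], "twist": -0.946},
  {"dp": [0.104, -0.893, -0.03], "twist": -0.946},
  {"dp": [0.104, -0.893, -0.03], "twist": -0.946},
  {"dp": [0.104, -0.893, -0.03], "twist": -0.946},
], gripper=0.6)

```text
time_s: 15.3
ee_pos: [0.4239, 0.2623, 0.2461]
eef_rot: [-3.141, 0.002, 0.806]
force: [-0.2, -0.4, 0.5]
grip_width: 0.0751
grip_force: 0.0
```

Call:
step_arm([
  {"dp": [0, 0, 0], "twist": 0},
  {"dp": [0, 0, 0], "twist": 0},
])

```text
time_s: 15.5
ee_pos: [0.4246, 0.2615, 0.2465]
eef_rot: [-3.141, 0.001, 0.804]
force: [-0.2, -0.4, -0.2]
grip_width: 0.0749
grip_force: 0.0
```

```bash
python3 wl.py a1 bottle1; python3 go.py 426 261 250 46 1
```

```text
bottle1 0.9 2159 px 243 70 ztop 141 top [494.2 385.   25.   25.   14.9] z108 902 [494.2 385.3  38.1  38.1  48.2] z47 36 [493.2 371.6  47.8  22.3  -1.1] z84 84 [493.8 371.7  48.2  22.8   0.5] 
bottle1 0.8 2667 px 382 80 ztop 141 top [594.5 275.7  25.4  25.  -16.6] z108 924 [594.4 275.9  38.   37.8  60.4] z47 70 [579.  284.   37.4   5.2  65. ] z84 170 [579.  284.4  36.9   3.8  62.4] 
bottle1 0.72 1589 px 279 197 ztop 141 top [426.2 261.7  25.4  24.9 -59. ] z108 622 [426.7 262.   37.   36.8 -43.9] z47 28 [439.1 274.8  34.9   1.6 -44.4] z84 90 [438.8 274.9  35.7   1.7 -43.5] 
dp [ 0.018  0.006 -0.079] twist -0.014 from [425.3 260.7 246.8] 45.9 q6 71.4 -> 75
```

Call:
step_arm([
  {"dp": [0.04, 0.02, 0.8], "twist": 0},
  {"dp": [0, 0, 0.85], "twist": 0},
  {"dp": [0, 0, 0.85], "twist": 0},
  {"dp": [0, 0, 0.83], "twist": 0},
  {"dp": [0, 0, 0.8], "twist": 0},
  {"dp": [0, 0, 0], "twist": 0},
  {"dp": [0, 0, 0], "twist": 0},
])

```text
time_s: 16.3
ee_pos: [0.4273, 0.2614, 0.0829]
eef_rot: [-3.141, 0.0, 0.802]
force: [-0.6, 0.2, 0.5]
grip_width: 0.075
grip_force: 0.0
```

Call:
step_arm([
  {"dp": [0, 0, 0], "twist": 0},
  {"dp": [0, 0, 0], "twist": 0},
  {"dp": [0, 0, 0], "twist": 0},
  {"dp": [0, 0, 0], "twist": 0},
  {"dp": [0, 0, 0], "twist": 0},
  {"dp": [0, 0, 0], "twist": 0},
], gripper=-1, squeeze=4)

```text
time_s: 16.9
ee_pos: [0.4268, 0.262, 0.0825]
eef_rot: [-3.142, -0.0, 0.803]
force: [-0.7, 0.5, 1.9]
grip_width: 0.0379
grip_force: 4.0
```

```bash
python3 - <<'E'
import numpy as np
h=100
for N in (12,):
    f=np.radians(np.linspace(0,86,N+1));x=-19*np.cos(f)+h*np.sin(f);z=19*np.sin(f)+h*np.cos(f)
    print(np.round(np.diff(x)/40,2).tolist(),np.round(-np.diff(z)/40,2).tolist(),x[-1]-x[0],z[-1])
E
```

```text
[0.32, 0.32, 0.32, 0.31, 0.3, 0.28, 0.26, 0.23, 0.2, 0.17, 0.14, 0.1] [-0.04, -0.0, 0.04, 0.08, 0.12, 0.15, 0.19, 0.22, 0.24, 0.27, 0.29, 0.3] 117.43103202484404 25.929364329349184
```

Call:
step_arm([
  {"dp": [-0.32, 0, -0.02], "twist": 0},
  {"dp": [-0.32, 0, 0], "twist": 0},
  {"dp": [-0.32, 0, 0.04], "twist": 0},
  {"dp": [-0.31, 0, 0.08], "twist": 0},
  {"dp": [-0.3, 0, 0.12], "twist": 0},
  {"dp": [-0.28, 0, 0.15], "twist": 0},
  {"dp": [-0.26, 0, 0.19], "twist": 0},
  {"dp": [-0.23, 0, 0.22], "twist": 0},
  {"dp": [-0.2, 0, 0.24], "twist": 0},
  {"dp": [-0.17, 0, 0.27], "twist": 0},
  {"dp": [-0.14, 0, 0.27], "twist": 0},
  {"dp": [-0.1, 0, 0.27], "twist": 0},
])

```text
time_s: 18.1
ee_pos: [0.3444, 0.1766, 0.0083]
eef_rot: [-3.141, 0.0, 0.803]
force: [0.7, 0.1, -0.7]
grip_width: 0.0381
grip_force: 4.0
```

```bash
python3 - <<'E'
from h import *
p,P=grab("wrist");cv2.imwrite("pics/a2.png",p[:,:,::-1])
q,P=grab("side");cv2.imwrite("pics/a3.png",np.hstack([p[:,:,::-1],q[:,:,::-1]])[:, :][::1]); 
cv2.imwrite("pics/a3.png",cv2.resize(np.hstack([p,q])[:,:,::-1],(800,300)))
E
```

```text
(no output)
```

View pics/a3.png

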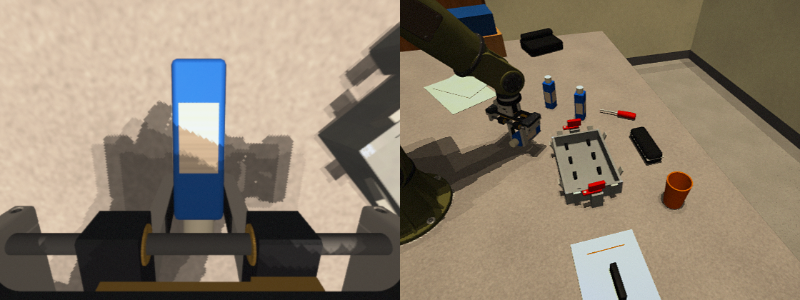

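The bottle is tipped and lies between the fingers, with its base at px (200,60) in the left half of the picture. I'll release it, let it settle and measure it.

Call:
step_arm([
  {"dp": [0, 0, 0], "twist": 0},
  {"dp": [0, 0, 0], "twist": 0},
  {"dp": [0, 0, 0], "twist": 0},
  {"dp": [0, 0, 0], "twist": 0},
], gripper=0.3)

```text
time_s: 18.6
ee_pos: [0.3451, 0.1771, 0.0094]
eef_rot: [3.141, -0.001, 0.803]
force: [-0.1, -0.1, -0.1]
grip_width: 0.0609
grip_force: 0.0
```

```bash
cat > ly.py <<'E'
# lying blue bottle under the gripper: blue/label top face in tool frame
from h import *
o=ctrl.get_obs();p,P=grab("wrist");M=np.linalg.inv(T(o))
h=cv2.cvtColor(p,cv2.COLOR_RGB2HSV);b=(abs(h[...,0].astype(int)-108)<14)&(h[...,1]>120)
zb=o['ee_pos'][2]
Q=P@M[:3,:3].T+M[:3,3]
s=b&(P[...,2]>zb-.019)&(abs(Q[...,1])<.04)&(Q[...,0]<.16)&(Q[...,0]>-.12)
q=Q[s]; print("n",len(q),"z world",np.round(np.nanpercentile(P[s][:,2],[5,50,95])*1e3,1),"tool-frame x",np.round(np.percentile(q[:,0],[1,99])*1e3,1),"y",np.round(np.percentile(q[:,1],[2,98])*1e3,1))
t=q[q[:,2]<np.percentile(q[:,2],60)];print("rect(tool)",rect(t),"tcp",np.round(np.array(o['ee_pos'])*1e3,1),o['grip_width'])
E
python3 ly.py
```

```text
n 9220 z world [36.1 37.7 38.8] tool-frame x [-16.2  97.6] y [-17.7  18. ]
rect(tool) [ 39.4   3.9 116.4  70.6  15.4] tcp [345.1 177.1   9.4] 0.06086756569851907
```

Call:
step_arm([
  {"dp": [0.35, 0, 0.02], "twist": 0},
  {"dp": [0.35, 0, 0], "twist": 0},
  {"dp": [0, 0, 0], "twist": 0},
  {"dp": [0, 0, 0], "twist": 0},
])

```text
time_s: 19.05
ee_pos: [0.3638, 0.1969, 0.0082]
eef_rot: [-3.141, 0.0, 0.804]
force: [-0.2, -0.6, -1.5]
grip_width: 0.0613
grip_force: 0.0
```

Call:
step_arm([
  {"dp": [0, 0, 0], "twist": 0},
  {"dp": [0, 0, 0], "twist": 0},
  {"dp": [0, 0, 0], "twist": 0},
  {"dp": [0, 0, 0], "twist": 0},
  {"dp": [0, 0, -0.7], "twist": 0},
  {"dp": [0, 0, -0.9], "twist": 0},
  {"dp": [0, 0, -0.9], "twist": 0},
  {"dp": [0, 0, -0.5], "twist": 0},
  {"dp": [0, 0, 0], "twist": 0},
], gripper=-1, squeeze=25)

```text
time_s: 19.95
ee_pos: [0.3652, 0.1975, 0.1304]
eef_rot: [3.14, -0.004, 0.803]
force: [0.2, 0.1, -2.0]
grip_width: 0.0378
grip_force: 25.0
```

```bash
python3 ly.py; python3 go.py 533.9 -69.6 120 -1.6 12
```

```text
n 7674 z world [157.3 159.7 160.9] tool-frame x [-33.6  71.2] y [-17.7  18.3]
rect(tool) [ 18.8   3.5 108.2  72.  -19.4] tcp [365.2 197.5 130.4] 0.03779828539693408
dp [0.097 0.671 0.018] twist 0.992 from [364.4 197.2 128.5] 46.0 q6 67.3 -> 84
```

Call:
step_arm([
  {"dp": [0.097, 0.671, 0.018], "twist": 0.992},
  {"dp": [0.097, 0.671, 0.018], "twist": 0.992},
  {"dp": [0.097, 0.671, 0.018], "twist": 0.992},
  {"dp": [0.097, 0.671, 0.018], "twist": 0.992},
  {"dp": [0.097, 0.671, 0.018], "twist": 0.992},
  {"dp": [0.097, 0.671, 0.018], "twist": 0.992},
  {"dp": [0.097, 0.671, 0.018], "twist": 0.992},
  {"dp": [0.097, 0.671, 0.018], "twist": 0.992},
  {"dp": [0.097, 0.671, 0.018], "twist": 0.992},
  {"dp": [0.097, 0.671, 0.018], "twist": 0.992},
  {"dp": [0.097, 0.671, 0.018], "twist": 0.992},
  {"dp": [0.097, 0.671, 0.018], "twist": 0.992},
])

```text
time_s: 21.2
ee_pos: [0.5331, -0.0708, 0.1171]
eef_rot: [-3.141, 0.003, -0.031]
force: [0.4, 0.1, -3.3]
grip_width: 0.0381
grip_force: 25.0
```

Call:
step_arm([
  {"dp": [0, 0, 0], "twist": 0},
  {"dp": [0, 0, 0], "twist": 0},
])

```text
time_s: 21.4
ee_pos: [0.533, -0.0698, 0.1177]
eef_rot: [-3.141, 0.003, -0.028]
force: [0.4, 0.9, -1.8]
grip_width: 0.0381
grip_force: 25.0
```

```bash
python3 fin.py f4; python3 go.py 533.9 -69.6 17 -1.6 1
```

```text
fin 549 [539.3 140.   46.2   4.3  -5.7] z 88.2
fin 1096 [ 531.7 -145.1   47.9   11.6    0.7] z 93.7
rim 8452 [539.9   5.2 302.9 188.2 -89.6]
dp [0.021 0.007 2.529] twist 0.014 from [533.1 -69.3 118.2] -1.5 q6 80.2 -> 84
```

View pics/f4.png

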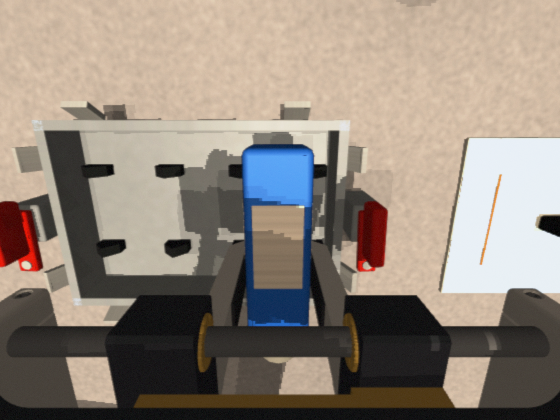

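The picture shows the bottle (px 278,235) centred over cradle 1, between the blocks at px 238 and 320. I'll lower it.

Call:
step_arm([
  {"dp": [0.02, 0, 0.7], "twist": 0},
  {"dp": [0, 0, 0.7], "twist": 0},
  {"dp": [0, 0, 0.5], "twist": 0},
  {"dp": [0, 0, 0.3], "twist": 0},
  {"dp": [0, 0, 0.2], "twist": 0},
  {"dp": [0, 0, 0.1], "twist": 0},
  {"dp": [0, 0, 0], "twist": 0},
  {"dp": [0, 0, 0], "twist": 0},
])

```text
time_s: 22.25
ee_pos: [0.535, -0.0699, 0.0204]
eef_rot: [3.141, -0.001, -0.028]
force: [0.2, 0.0, -2.0]
grip_width: 0.0376
grip_force: 25.0
```

Call:
step_arm([
  {"dp": [0, 0, 0.08], "twist": 0},
  {"dp": [0, 0, 0], "twist": 0},
  {"dp": [0, 0, 0], "twist": 0},
])

```text
time_s: 22.55
ee_pos: [0.5346, -0.0699, 0.0166]
eef_rot: [3.142, -0.0, -0.028]
force: [-0.1, 1.3, -2.0]
grip_width: 0.0381
grip_force: 25.0
```

Call:
step_arm([
  {"dp": [0, 0, 0], "twist": 0},
  {"dp": [0, 0, 0], "twist": 0},
  {"dp": [0, 0, 0], "twist": 0},
  {"dp": [0, 0, -0.4], "twist": 0},
  {"dp": [0, 0, -0.9], "twist": 0},
  {"dp": [0, 0, -0.9], "twist": 0},
  {"dp": [0, 0, -0.9], "twist": 0},
  {"dp": [0, 0, -0.9], "twist": 0},
  {"dp": [0, 0, -0.9], "twist": 0},
  {"dp": [0, 0, -0.9], "twist": 0},
  {"dp": [0, 0, 0], "twist": 0},
], gripper=0.2)

```text
time_s: 23.65
ee_pos: [0.536, -0.0701, 0.2535]
eef_rot: [3.14, -0.008, -0.028]
force: [-0.2, 0.5, -0.0]
grip_width: 0.0563
grip_force: 0.0
```

```bash
python3 wl.py a4 bottle1; python3 look.py scene | grep bottle; python3 go.py 494 385 247 48.2 12
```

```text
bottle1 0.69 1850 px 28 154 ztop 84 top [588.  258.1  37.    9.8 -15.2] z47 228 [596.9 262.5  49.1  25.1  11.1] z84 40 [592.5 255.1  21.5   3.4 -21.8] 
bottle1 0.58 2485 px 278 187 ztop 48 top [543.9 -70.  122.8  36.3  -1.7] z47 205 [548.6 -71.1 111.   31.8  -2. ] 
scene bottle1 0.92 483 med [503. 370.  88.] z [ 19. 141.] cap 39 [496.9 378.7  24.1  16.8 -48.6] all [498.6 378.5  38.5  36.9  43.2]
scene bottle1 0.87 572 med [606. 260.  82.] z [ 14. 142.] cap 45 [598.9 269.9  19.7  17.8 -67.1] all [600.3 267.7  36.4  31.   59.5]
scene bottle1 0.59 642 med [547. -80.  46.] z [24. 50.] cap 0  all [538.7 -75.6 130.8  33.   -1.9]
scene bottle1 0.59 7756 med [ 518. -396.    7.] z [ 4. 40.] cap 0  all [ 511.  -384.1  255.7  171.7   88.3]
dp [ 0.273 -0.943  0.002] twist -1.037 from [534.5 -69.8 248. ] -1.6 q6 80.3 -> 80
```

Call:
step_arm([
  {"dp": [0.273, -0.943, 0], "twist": -1},
  {"dp": [0.273, -0.943, 0], "twist": -1},
  {"dp": [0.273, -0.943, 0], "twist": -1},
  {"dp": [0.273, -0.943, 0], "twist": -1},
  {"dp": [0.273, -0.943, 0], "twist": -1},
  {"dp": [0.273, -0.943, 0], "twist": -1},
  {"dp": [0.273, -0.943, 0], "twist": -1},
  {"dp": [0.273, -0.943, 0], "twist": -1},
  {"dp": [0.273, -0.943, 0], "twist": -1},
  {"dp": [0.273, -0.943, 0], "twist": -1},
  {"dp": [0.273, -0.943, 0], "twist": -1},
  {"dp": [0.273, -0.943, 0], "twist": -1},
], gripper=0.6)

```text
time_s: 25.35
ee_pos: [0.4999, 0.388, 0.248]
eef_rot: [-3.141, 0.001, 0.813]
force: [0.7, -0.6, -0.3]
grip_width: 0.0751
grip_force: 0.0
```

Call:
step_arm([
  {"dp": [0, 0, 0], "twist": -0.45},
  {"dp": [0, 0, 0], "twist": 0},
  {"dp": [0, 0, 0], "twist": 0},
])

```text
time_s: 25.65
ee_pos: [0.5008, 0.3862, 0.2483]
eef_rot: [3.142, 0.0, 0.84]
force: [-0.1, -0.7, 0.2]
grip_width: 0.0754
grip_force: 0.0
```

```bash
python3 wl.py b1 bottle1; python3 go.py 494.2 385.2 83 48.2 5
```

```text
bottle1 0.9 1604 px 275 199 ztop 141 top [494.7 385.4  25.1  24.9  88. ] z108 619 [494.7 385.8  37.5  37.4  47.5] z47 35 [507.  399.1  35.3   1.9 -42.5] z84 88 [506.8 398.9  35.7   2.1 -42.3] 
bottle1 0.7 2649 px 304 242 ztop 39 top [477.7 296.1 117.9  38.   -6.6] 
dp [-0.025 -0.023  0.827] twist -0.005 from [501.  385.9 248.4] 48.1 q6 76.2 -> 80
```

View pics/b1.png

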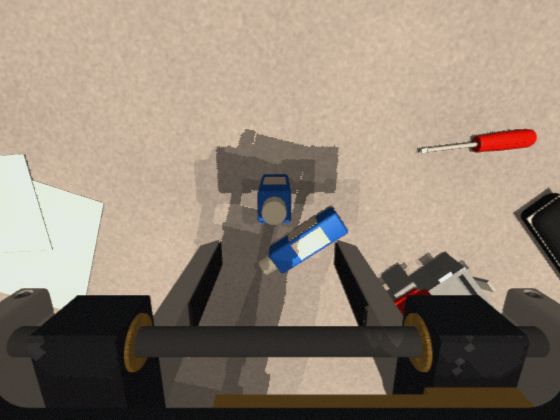

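```bash
python3 look.py scene side| grep bottle
```

```text
scene bottle1 0.89 651 med [548. -81.  46.] z [23. 50.] cap 0  all [537.6 -75.8 132.9  33.5  -1.3]
scene bottle1 0.85 591 med [484. 280.  36.] z [10. 42.] cap 0  all [469.5 289.5 138.5  36.7  -7.2]
scene bottle1 0.85 476 med [505. 370.  80.] z [ 16. 141.] cap 30 [498.  381.3  22.   13.8 -64.3] all [500.3 377.2  37.6  31.5  46.8]
side bottle1 0.77 580 med [492. 371.  77.] z [  9. 139.] cap 31 [493.6 379.4  20.7  17.8 -85.1] all [494.7 378.6  36.6  35.7  43.2]
side bottle1 0.74 945 med [532. -80.  44.] z [21. 47.] cap 0  all [533.2 -73.6 132.7  35.4  -2.2]
side bottle1 0.62 616 med [474. 280.  31.] z [ 7. 39.] cap 0  all [466.9 291.3 130.9  35.6  -7.3]
side bottle1 0.31 1152 med [757.   7.  40.] z [16. 43.] cap 0  all [764.3  24.1 151.9  56.2 -89.4]
```

The picture shows bottle C knocked over. It now lies at px (308,242), about (467,297) mm, with its cap toward the robot. It blocks B's planned tipping path, so I'll tip B the other way, along +x of the tool.

Call:
step_arm([
  {"dp": [-0.11, -0.11, 0.8], "twist": 0.05},
  {"dp": [0, 0, 0.85], "twist": 0},
  {"dp": [0, 0, 0.85], "twist": 0},
  {"dp": [0, 0, 0.85], "twist": 0},
  {"dp": [0, 0, 0.8], "twist": 0},
  {"dp": [0, 0, 0], "twist": 0},
  {"dp": [0, 0, 0], "twist": 0},
])

```text
time_s: 27.25
ee_pos: [0.4946, 0.3864, 0.0834]
eef_rot: [3.142, -0.0, 0.838]
force: [-0.4, -0.3, 0.7]
grip_width: 0.0753
grip_force: 0.0
```

Call:
step_arm([
  {"dp": [0, 0, 0], "twist": 0},
  {"dp": [0, 0, 0], "twist": 0},
  {"dp": [0, 0, 0], "twist": 0},
  {"dp": [0, 0, 0], "twist": 0},
  {"dp": [0, 0, 0], "twist": 0},
  {"dp": [0, 0, 0], "twist": 0},
], gripper=-1, squeeze=4)

```text
time_s: 27.85
ee_pos: [0.4946, 0.3862, 0.0827]
eef_rot: [3.141, -0.0, 0.838]
force: [1.5, -1.4, 1.0]
grip_width: 0.0379
grip_force: 4.0
```

Call:
step_arm([
  {"dp": [0.32, 0, -0.02], "twist": 0},
  {"dp": [0.32, 0, 0], "twist": 0},
  {"dp": [0.32, 0, 0.04], "twist": 0},
  {"dp": [0.31, 0, 0.08], "twist": 0},
  {"dp": [0.3, 0, 0.12], "twist": 0},
  {"dp": [0.28, 0, 0.15], "twist": 0},
  {"dp": [0.26, 0, 0.19], "twist": 0},
  {"dp": [0.23, 0, 0.22], "twist": 0},
  {"dp": [0.2, 0, 0.24], "twist": 0},
  {"dp": [0.17, 0, 0.27], "twist": 0},
  {"dp": [0.14, 0, 0.27], "twist": 0},
  {"dp": [0.1, 0, 0.27], "twist": 0},
])

```text
time_s: 29.05
ee_pos: [0.5734, 0.4741, 0.0081]
eef_rot: [-3.141, 0.001, 0.838]
force: [-1.3, 0.1, 0.8]
grip_width: 0.0381
grip_force: 4.0
```

Next I'll release, rise slightly clear so I can see it, and measure.

Call:
step_arm([
  {"dp": [0, 0, 0], "twist": 0},
  {"dp": [0, 0, 0], "twist": 0},
  {"dp": [0, 0, 0], "twist": 0},
  {"dp": [-0.35, 0, 0], "twist": 0},
  {"dp": [-0.35, 0, 0], "twist": 0},
  {"dp": [0, 0, 0], "twist": 0},
  {"dp": [0, 0, 0], "twist": 0},
], gripper=0.3)

```text
time_s: 29.75
ee_pos: [0.5551, 0.4535, 0.0103]
eef_rot: [3.141, -0.001, 0.838]
force: [0.0, 0.4, -0.2]
grip_width: 0.0608
grip_force: 0.0
```

```bash
python3 ly.py; python3 look.py side scene| grep bottle
```

```text
n 6096 z world [34.7 37.6 38.7] tool-frame x [-69.4  45. ] y [-17.6  18.1]
rect(tool) [-12.    3.7 117.7  64.4 -12.6] tcp [555.1 453.5  10.3] 0.06084415608769206
side bottle1 0.76 352 med [535. 416.  35.] z [ 9. 39.] cap 0  all [543.8 435.8 111.4  35.5  47.1]
side bottle1 0.61 647 med [470. 281.  31.] z [ 8. 39.] cap 0  all [467.2 290.8 130.9  37.2  -7.6]
side bottle1 0.57 1051 med [535. -80.  44.] z [19. 47.] cap 0  all [533.8 -72.1 135.4  38.7  -0.6]
scene bottle1 0.97 707 med [549. -79.  46.] z [21. 50.] cap 0  all [538.4 -73.3 134.6  37.8  -0.9]
scene bottle1 0.8 375 med [546. 420.  33.] z [11. 41.] cap 0  all [554.9 442.7 133.5  34.8  49.1]
scene bottle1 0.58 513 med [485. 280.  37.] z [13. 42.] cap 0  all [471.9 289.  134.3  35.1  -7. ]
```

Call:
step_arm([
  {"dp": [-0.05, 0, 0.03], "twist": 0},
  {"dp": [0, 0, 0], "twist": 0},
  {"dp": [0, 0, 0], "twist": 0},
  {"dp": [0, 0, 0], "twist": 0},
  {"dp": [0, 0, 0], "twist": 0},
  {"dp": [0, 0, -0.7], "twist": 0},
  {"dp": [0, 0, -0.9], "twist": 0},
  {"dp": [0, 0, -0.9], "twist": 0},
  {"dp": [0, 0, -0.6], "twist": 0},
  {"dp": [0, 0, 0], "twist": 0},
], gripper=-1, squeeze=25)

```text
time_s: 31.6
ee_pos: [0.5543, 0.4525, 0.136]
eef_rot: [3.14, -0.006, 0.838]
force: [0.1, 0.6, -3.3]
grip_width: 0.038
grip_force: 25.0
```

```bash
python3 ly.py; python3 go.py 537 0.4 120 -1.6 13
```

```text
n 6437 z world [162.8 165.5 166.8] tool-frame x [-67.5  47.6] y [-17.8  18.5]
rect(tool) [ -8.7   9.8 116.8  75.2 -12.4] tcp [554.3 452.5 136. ] 0.037952679688472636
dp [-0.41   0.797  0.025] twist 0.954 from [553.6 451.9 132.8] 48.0 q6 78.3 -> 92
```

Call:
step_arm([
  {"dp": [-0.41, 0.797, 0.025], "twist": 0.954},
  {"dp": [-0.41, 0.797, 0.025], "twist": 0.954},
  {"dp": [-0.41, 0.797, 0.025], "twist": 0.954},
  {"dp": [-0.41, 0.797, 0.025], "twist": 0.954},
  {"dp": [-0.41, 0.797, 0.025], "twist": 0.954},
  {"dp": [-0.41, 0.797, 0.025], "twist": 0.954},
  {"dp": [-0.41, 0.797, 0.025], "twist": 0.954},
  {"dp": [-0.41, 0.797, 0.025], "twist": 0.954},
  {"dp": [-0.41, 0.797, 0.025], "twist": 0.954},
  {"dp": [-0.41, 0.797, 0.025], "twist": 0.954},
  {"dp": [-0.41, 0.797, 0.025], "twist": 0.954},
  {"dp": [-0.41, 0.797, 0.025], "twist": 0.954},
])

```text
time_s: 32.85
ee_pos: [0.5502, 0.0313, 0.1177]
eef_rot: [-3.141, 0.003, 0.036]
force: [0.6, 0.2, -2.3]
grip_width: 0.0378
grip_force: 25.0
```

Call:
step_arm([
  {"dp": [-0.41, 0.797, 0.025], "twist": 0.954},
  {"dp": [0, 0, 0], "twist": 0},
  {"dp": [0, 0, 0], "twist": 0},
])

```text
time_s: 33.15
ee_pos: [0.5358, -0.0001, 0.1176]
eef_rot: [-3.141, 0.002, -0.029]
force: [0.4, 1.1, -2.4]
grip_width: 0.0378
grip_force: 25.0
```

```bash
python3 go.py 537 0.4 18 -1.6 1;python3 go.py 537 0.4 18 -1.6 1;python3 ly.py
```

```text
dp [ 0.028 -0.014  2.489] twist -0.012 from [ 5.358e+02 -1.000e-01  1.176e+02] -1.6 q6 87.7 -> 92
dp [ 0.028 -0.014  2.489] twist -0.012 from [ 5.358e+02 -1.000e-01  1.176e+02] -1.6 q6 87.7 -> 92
n 6388 z world [144.2 147.1 148.2] tool-frame x [-67.2  47.9] y [-17.6  18.5]
rect(tool) [-10.3   0.8 114.8  36.8   0.2] tcp [ 5.358e+02 -1.000e-01  1.176e+02] 0.037808877861880134
```

Call:
step_arm([
  {"dp": [0.02, 0, 0.7], "twist": 0},
  {"dp": [0, 0, 0.7], "twist": 0},
  {"dp": [0, 0, 0.5], "twist": 0},
  {"dp": [0, 0, 0.3], "twist": 0},
  {"dp": [0, 0, 0.2], "twist": 0},
  {"dp": [0, 0, 0.12], "twist": 0},
  {"dp": [0, 0, 0], "twist": 0},
  {"dp": [0, 0, 0], "twist": 0},
])

```text
time_s: 34.0
ee_pos: [0.5378, 0.0002, 0.0189]
eef_rot: [3.142, -0.001, -0.028]
force: [0.8, -0.5, -2.2]
grip_width: 0.0379
grip_force: 25.0
```

Call:
step_arm([
  {"dp": [0, 0, 0.05], "twist": 0},
  {"dp": [0, 0, 0], "twist": 0},
  {"dp": [0, 0, 0], "twist": 0},
])

```text
time_s: 34.3
ee_pos: [0.5375, 0.0001, 0.0165]
eef_rot: [3.142, -0.0, -0.028]
force: [-0.1, 0.2, -2.4]
grip_width: 0.0378
grip_force: 25.0
```

Call:
step_arm([
  {"dp": [0, 0, 0], "twist": 0},
  {"dp": [0, 0, 0], "twist": 0},
  {"dp": [0, 0, 0], "twist": 0},
  {"dp": [0, 0, -0.4], "twist": 0},
  {"dp": [0, 0, -0.9], "twist": 0},
  {"dp": [0, 0, -0.9], "twist": 0},
  {"dp": [0, 0, -0.9], "twist": 0},
  {"dp": [0, 0, -0.9], "twist": 0},
  {"dp": [0, 0, 0], "twist": 0},
], gripper=0.2)

```text
time_s: 35.2
ee_pos: [0.5392, 0.0001, 0.1812]
eef_rot: [3.141, -0.008, -0.028]
force: [0.5, 0.3, -0.7]
grip_width: 0.0564
grip_force: 0.0
```

```bash
python3 wl.py b4 bottle1; python3 look.py scene side| grep bottle;python3 go.py 467 297.3 150 -6.6 8
```

```text
bottle1 0.94 4603 px 44 258 ztop 40 top [534.8 214.5 278.8 107.6 -54.2] 
bottle1 0.6 3903 px 339 196 ztop 47 top [547.8 -59.9 116.3  58.5  -1.5] z47 191 [ 5.479e+02 -7.060e+01  1.071e+02  3.260e+01  1.000e-01] 
bottle1 0.55 3729 px 278 199 ztop 47 top [ 5.270e+02  2.000e-01  1.168e+02  3.830e+01 -1.900e+00] z47 234 [ 5.271e+02  3.000e-01  1.091e+02  3.050e+01 -2.200e+00] 
scene bottle1 0.87 678 med [540. -11.  45.] z [23. 50.] cap 0  all [538.5  -5.3 126.4  34.4  -1.4]
scene bottle1 0.84 498 med [488. 280.  36.] z [12. 42.] cap 0  all [470.5 288.  135.3  33.2  -6.5]
scene bottle1 0.76 669 med [547. -79.  46.] z [23. 50.] cap 0  all [537.1 -74.6 133.5  35.9  -0.6]
side bottle1 0.88 697 med [470. 280.  30.] z [ 5. 39.] cap 0  all [467.4 291.2 136.6  35.9  -7.6]
side bottle1 0.84 1020 med [535. -80.  44.] z [19. 47.] cap 0  all [534.2 -73.1 136.2  35.7  -1.8]
side bottle1 0.63 977 med [528. -14.  43.] z [18. 47.] cap 0  all [535.8  -4.3 136.5  36.2  -1. ]
dp [-0.281 -0.912  0.082] twist 0.156 from [5.374e+02 2.000e-01 1.763e+02] -1.6 q6 87.7 -> 129
```

Call:
step_arm([
  {"dp": [-0.281, -0.912, 0.082], "twist": 0.156},
  {"dp": [-0.281, -0.912, 0.082], "twist": 0.156},
  {"dp": [-0.281, -0.912, 0.082], "twist": 0.156},
  {"dp": [-0.281, -0.912, 0.082], "twist": 0.156},
  {"dp": [-0.281, -0.912, 0.082], "twist": 0.156},
  {"dp": [-0.281, -0.912, 0.082], "twist": 0.156},
  {"dp": [-0.281, -0.912, 0.082], "twist": 0.156},
  {"dp": [-0.281, -0.912, 0.082], "twist": 0.156},
  {"dp": [0, 0, 0], "twist": 0},
  {"dp": [0, 0, 0], "twist": 0},
], gripper=0.4)

```text
time_s: 37.1
ee_pos: [0.4667, 0.2975, 0.1498]
eef_rot: [3.141, 0.0, -0.114]
force: [0.8, 0.3, 0.4]
grip_width: 0.0658
grip_force: 0.0
```

```bash
sed 's/zb-.019/.03/;s/zb=.*/pass/' ly.py > ly2.py; python3 ly2.py; python3 wl.py c1 bottle1; python3 go.py 467 297.3 10 -6.6 1
```

```text
n 2490 z world [35.8 37.7 39. ] tool-frame x [-44.5  70.2] y [-16.2  19.5]
rect(tool) [ 11.5   0.7 114.   69.3   0.2] tcp [466.7 297.5 149.8] 0.06583421051558151
bottle1 0.92 2790 px 543 113 ztop 43 top [498.8  20.2  59.6   4.2   1.5] 
bottle1 0.9 4421 px 279 203 ztop 39 top [478.4 294.8 115.8  38.2  -6.8] 
dp [-0.012 -0.024  3.505] twist -0.015 from [467.4 296.3 150.2] -6.7 q6 125.2 -> 129
```

Call:
step_arm([
  {"dp": [0, 0.04, 0.8], "twist": 0},
  {"dp": [0, 0, 0.8], "twist": 0},
  {"dp": [0, 0, 0.8], "twist": 0},
  {"dp": [0, 0, 0.7], "twist": 0},
  {"dp": [0, 0, 0.4], "twist": 0},
  {"dp": [0, 0, 0], "twist": 0},
  {"dp": [0, 0, 0], "twist": 0},
])

```text
time_s: 37.95
ee_pos: [0.4674, 0.2952, 0.0108]
eef_rot: [-3.141, -0.0, -0.116]
force: [0.8, 0.6, 0.5]
grip_width: 0.0654
grip_force: 0.0
```

Call:
step_arm([
  {"dp": [0, 0, 0], "twist": 0},
  {"dp": [0, 0, 0], "twist": 0},
  {"dp": [0, 0, 0], "twist": 0},
  {"dp": [0, 0, 0], "twist": 0},
  {"dp": [0, 0, -0.7], "twist": 0},
  {"dp": [0, 0, -0.9], "twist": 0},
  {"dp": [0, 0, -0.9], "twist": 0},
  {"dp": [0, 0, -0.5], "twist": 0},
  {"dp": [0, 0, 0], "twist": 0},
], gripper=-1, squeeze=25)

```text
time_s: 38.85
ee_pos: [0.4678, 0.2962, 0.1328]
eef_rot: [-3.139, -0.004, -0.115]
force: [0.2, 0.0, -2.3]
grip_width: 0.0377
grip_force: 25.0
```

```bash
python3 ly.py; python3 go.py 537.9 70.4 122 -1.6 8
```

```text
n 7391 z world [157.6 160.  161.2] tool-frame x [-34.9  69.8] y [-17.5  18.4]
rect(tool) [ 16.6  -2.6 104.5  69.9   0.3] tcp [467.8 296.2 132.8] 0.03767964597725834
dp [0.275 0.685 0.027] twist -0.156 from [467.  295.8 130.5] -6.6 q6 125.1 -> 99
```

Call:
step_arm([
  {"dp": [0.275, 0.685, 0.027], "twist": -0.156},
  {"dp": [0.275, 0.685, 0.027], "twist": -0.156},
  {"dp": [0.275, 0.685, 0.027], "twist": -0.156},
  {"dp": [0.275, 0.685, 0.027], "twist": -0.156},
  {"dp": [0.275, 0.685, 0.027], "twist": -0.156},
  {"dp": [0.275, 0.685, 0.027], "twist": -0.156},
  {"dp": [0.275, 0.685, 0.027], "twist": -0.156},
  {"dp": [0.275, 0.685, 0.027], "twist": -0.156},
  {"dp": [0, 0, 0], "twist": 0},
  {"dp": [0, 0, 0], "twist": 0},
])

```text
time_s: 39.9
ee_pos: [0.5369, 0.0702, 0.1197]
eef_rot: [3.142, 0.003, -0.029]
force: [-0.6, 0.2, -2.0]
grip_width: 0.0376
grip_force: 25.0
```

```bash
python3 ly.py;python3 go.py 537.9 70.4 19 -1.6 1; python3 fin.py c2
```

```text
n 7473 z world [144.2 146.8 148. ] tool-frame x [-35.   69.8] y [-17.7  18.6]
rect(tool) [ 16.1   0.7 108.4  57.2 -13.1] tcp [536.9  70.2 119.7] 0.03761575387985999
dp [0.024 0.009 2.528] twist -0.005 from [536.9  70.8 120.1] -1.6 q6 95.2 -> 99
fin 1048 [540.  145.1  47.6  11.2  -3.9] z 93.9
fin 892 [ 531.8 -141.8   47.8    9.6    3.9] z 90.3
rim 8298 [540.1  -5.2 301.9 188.6  86.2]
```

Call:
step_arm([
  {"dp": [0.02, 0, 0.7], "twist": 0},
  {"dp": [0, 0, 0.7], "twist": 0},
  {"dp": [0, 0, 0.5], "twist": 0},
  {"dp": [0, 0, 0.3], "twist": 0},
  {"dp": [0, 0, 0.2], "twist": 0},
  {"dp": [0, 0, 0.14], "twist": 0},
  {"dp": [0, 0, 0], "twist": 0},
  {"dp": [0, 0, 0], "twist": 0},
])

```text
time_s: 40.8
ee_pos: [0.5388, 0.0704, 0.0204]
eef_rot: [-3.142, -0.001, -0.028]
force: [0.2, 0.8, -1.6]
grip_width: 0.0378
grip_force: 25.0
```

Call:
step_arm([
  {"dp": [0, 0, 0.05], "twist": 0},
  {"dp": [0, 0, 0], "twist": 0},
  {"dp": [0, 0, 0], "twist": 0},
])

```text
time_s: 41.1
ee_pos: [0.539, 0.0704, 0.0184]
eef_rot: [-3.141, -0.001, -0.028]
force: [0.4, 0.1, 4.9]
grip_width: 0.0377
grip_force: 25.0
```

Call:
step_arm([
  {"dp": [0, 0, 0], "twist": 0},
  {"dp": [0, 0, 0], "twist": 0},
  {"dp": [0, 0, 0], "twist": 0},
  {"dp": [0, 0, -0.4], "twist": 0},
  {"dp": [0, 0, -0.9], "twist": 0},
  {"dp": [0, 0, -0.9], "twist": 0},
  {"dp": [0, 0, -0.9], "twist": 0},
  {"dp": [0, 0, -0.9], "twist": 0},
  {"dp": [0, 0, -0.9], "twist": 0},
  {"dp": [0, 0, -0.9], "twist": 0},
  {"dp": [0, 0, 0], "twist": 0},
], gripper=0.2)

```text
time_s: 42.2
ee_pos: [0.5398, 0.0705, 0.2546]
eef_rot: [-3.141, -0.007, -0.028]
force: [-0.2, 0.6, -0.2]
grip_width: 0.0564
grip_force: 0.0
```

```bash
python3 wl.py c4 bottle1 lid; python3 look.py scene side| grep -E "bottle|lid";python3 go.py 510 -385 200 88 24
```

```text
bottle1 0.96 2632 px 279 187 ztop 48 top [543.2  70.3 129.2  38.   -1.9] z47 201 [550.8  70.8 111.3  32.9  -1.8] 
bottle1 0.83 2761 px 330 186 ztop 47 top [536.4   0.6 133.4  38.3  -1.4] z47 154 [526.3   0.8 110.9  31.   -1.8] 
bottle1 0.57 3125 px 379 187 ztop 47 top [544.3 -69.2 121.7  37.7  -1.6] z47 113 [547.9 -69.6 107.2  31.9  -1.4] 
lid 0.88 7436 px 522 192 ztop 7 top [ 512.2 -314.1  170.2  122.    -1.5] 
scene bottle1 0.97 690 med [547. -80.  46.] z [22. 50.] cap 0  all [536.7 -74.9 136.   34.5  -1.8]
scene bottle1 0.94 712 med [538. -11.  45.] z [21. 49.] cap 0  all [537.   -4.1 132.1  36.5  -0.9]
scene bottle1 0.62 663 med [549.  57.  45.] z [18. 50.] cap 0  all [540.4  64.3 135.1  35.9  -0.9]
scene lid 0.81 7501 med [ 518. -396.    7.] z [ 4. 40.] [ 511.4 -385.   249.6  169.1   88.1]
side bottle1 0.77 910 med [538. -81.  44.] z [20. 47.] cap 0  all [ 5.332e+02 -7.430e+01  1.319e+02  3.570e+01  2.000e-01]
side bottle1 0.58 896 med [542.  55.  42.] z [16. 47.] cap 0  all [537.6  67.2 134.3  37.3  -2.2]
side bottle1 0.56 1020 med [529. -14.  43.] z [15. 47.] cap 0  all [535.5  -3.4 137.1  36.3  -1.5]
side lid 0.93 8633 med [ 509. -348.    5.] z [ 3. 39.] [ 508.9 -346.9  182.5  169.4   88.2]
side lid 0.62 3656 med [524. -69.  46.] z [ 6. 92.] [540.3  -3.3 316.3 201.6  87.9]
dp [-0.372  0.373  0.052] twist -0.933 from [538.5  70.3 249.8] -1.6 q6 95.2 -> -35
```

Call:
step_arm([
  {"dp": [-0.372, 0.373, 0.07], "twist": -0.933},
  {"dp": [-0.372, 0.373, 0.07], "twist": -0.933},
  {"dp": [-0.372, 0.373, 0.07], "twist": -0.933},
  {"dp": [-0.372, 0.373, 0.07], "twist": -0.933},
  {"dp": [-0.372, 0.373, 0.07], "twist": -0.933},
  {"dp": [-0.372, 0.373, 0.07], "twist": -0.933},
  {"dp": [-0.372, 0.373, 0.07], "twist": -0.933},
  {"dp": [-0.372, 0.373, 0.07], "twist": -0.933},
  {"dp": [-0.372, 0.373, 0.07], "twist": -0.933},
  {"dp": [-0.372, 0.373, 0.07], "twist": -0.933},
  {"dp": [-0.372, 0.373, 0.07], "twist": -0.933},
  {"dp": [-0.372, 0.373, 0.07], "twist": -0.933},
], gripper=0.2)

```text
time_s: 44.35
ee_pos: [0.4301, -0.152, 0.2163]
eef_rot: [3.141, -0.0, 0.756]
force: [0.2, -0.5, -0.1]
grip_width: 0.056
grip_force: 0.0
```

Call:
step_arm([
  {"dp": [-0.372, 0.373, 0.07], "twist": -0.933},
  {"dp": [-0.372, 0.373, 0.07], "twist": -0.933},
  {"dp": [-0.372, 0.373, 0.07], "twist": -0.933},
  {"dp": [-0.372, 0.373, 0.07], "twist": -0.933},
  {"dp": [-0.372, 0.373, 0.07], "twist": -0.933},
  {"dp": [-0.372, 0.373, 0.07], "twist": -0.933},
  {"dp": [-0.372, 0.373, 0.07], "twist": -0.933},
  {"dp": [-0.372, 0.373, 0.07], "twist": -0.933},
  {"dp": [-0.372, 0.373, 0.07], "twist": -0.933},
  {"dp": [-0.372, 0.373, 0.07], "twist": -0.933},
  {"dp": [-0.372, 0.373, 0.07], "twist": -0.933},
  {"dp": [-0.372, 0.373, 0.07], "twist": -0.933},
])

```text
time_s: 45.55
ee_pos: [0.5101, -0.3854, 0.1824]
eef_rot: [-3.142, 0.0, 1.538]
force: [-0.4, -0.3, 0.7]
grip_width: 0.0565
grip_force: 0.0
```

Call:
step_arm([
  {"dp": [0, 0, 0], "twist": 0},
  {"dp": [0, 0, 0], "twist": 0},
])

```text
time_s: 45.75
ee_pos: [0.5095, -0.3844, 0.1822]
eef_rot: [-3.141, -0.001, 1.534]
force: [0.0, -0.2, -0.1]
grip_width: 0.0564
grip_force: 0.0
```

```bash
cat > lid.py <<'E'
from h import *
import sys
o=ctrl.get_obs();p,P=grab("wrist");cv2.imwrite(f"pics/{sys.argv[1]}.png",p[:,:,::-1])
zl=float(sys.argv[2])/1e3 if len(sys.argv)>2 else 0   # underside height
m=ctrl.cut_out("wrist","lid")[0];print(m['conf']);q=P[m['pixels']];q=q[~np.isnan(q[:,0])]
a=q[abs(q[:,2]-zl-.0385)<.005];print("handle top",len(a),rect(a))
a=q[abs(q[:,2]-zl-.006)<.004];print("plate",len(a),rect(a))
A=np.c_[a[:,:2],np.ones(len(a))];c=np.linalg.lstsq(A,a[:,2],rcond=None)[0];print("slope",np.round(c[:2],4),"z med",np.median(a[:,2])*1e3)
E
python3 lid.py l1;python3 go.py 510 -385 42 88.4 1
```

```text
0.79
handle top 923 [ 508.3 -382.6   80.    15.    88.2]
plate 25135 [ 508.8 -382.5  256.2  172.5   88.6]
slope [-0.      0.0012] z med 5.813167238845008
dp [-0.021  0.013  3.521] twist -0.12 from [ 509.5 -384.1  182.8] 87.9 q6 -38.2 -> -35
```

View pics/l1.png

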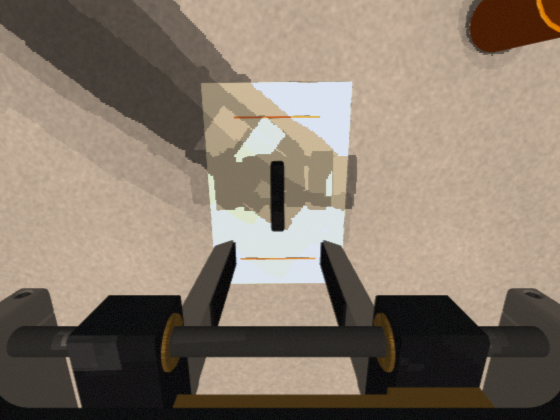

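The picture shows the lid square in view with its handle at px (277,196), which is (508.5,-382.5) mm with yaw about -1.5°. I'll grasp it.

Call:
step_arm([
  {"dp": [0.045, -0.03, 0.8], "twist": -0.15},
  {"dp": [0, 0, 0.8], "twist": 0},
  {"dp": [0, 0, 0.8], "twist": 0},
  {"dp": [0, 0, 0.8], "twist": 0},
  {"dp": [0, 0, 0.6], "twist": 0},
  {"dp": [0, 0, 0.35], "twist": 0},
  {"dp": [0, 0, 0.1], "twist": 0},
  {"dp": [0, 0, 0], "twist": 0},
  {"dp": [0, 0, 0], "twist": 0},
])

```text
time_s: 46.75
ee_pos: [0.5092, -0.3832, 0.0141]
eef_rot: [3.14, 0.001, 1.546]
force: [0.6, -0.1, 0.3]
grip_width: 0.0562
grip_force: 0.0
```

Call:
step_arm([
  {"dp": [0, 0, 0], "twist": 0},
  {"dp": [0, 0, 0], "twist": 0},
  {"dp": [0, 0, 0], "twist": 0},
  {"dp": [0, 0, 0], "twist": 0},
  {"dp": [0, 0, 0], "twist": 0},
  {"dp": [0, 0, 0], "twist": 0},
  {"dp": [0, 0, -0.3], "twist": 0},
  {"dp": [0, 0, -0.8], "twist": 0},
  {"dp": [0, 0, -0.8], "twist": 0},
  {"dp": [0, 0, -0.8], "twist": 0},
  {"dp": [0, 0, -0.5], "twist": 0},
  {"dp": [0, 0, 0], "twist": 0},
], gripper=-1, squeeze=50)

```text
time_s: 47.95
ee_pos: [0.5094, -0.3834, 0.1442]
eef_rot: [3.138, 0.003, 1.546]
force: [0.6, -0.8, -4.6]
grip_width: 0.0158
grip_force: 50.0
```

```bash
python3 - <<'E'
from h import *
o=ctrl.get_obs();p,P=grab("wrist");q=P[ctrl.cut_out("wrist","lid")[0]['pixels']];q=q[~np.isnan(q[:,0])];z=o['ee_pos'][2]
a=q[abs(q[:,2]-z)<.02];print(np.round(np.percentile(a[:,2]-z,[5,50,95])*1e3,1),len(a))
a=a[abs(a[:,2]-np.median(a[:,2]))<.005]
A=np.c_[a[:,:2]-o['ee_pos'][:2],np.ones(len(a))];c=np.linalg.lstsq(A,a[:,2],rcond=None)[0];print("slope",np.round(c,4),rect(a),o['ee_pos'],o['eef_rot'])
E
python3 go.py 535.9 0.4 120 88.4 12
```

```text
[-8.1 -6.9 -5.8] 64359
slope [ 0.0038 -0.0022  0.1373] [ 509.5 -383.6  256.6  172.2   88.5] [ 0.50943338 -0.38344169  0.144173  ] [3.13760607 0.00321835 1.54572122]
dp [0.799 0.036 0.042] twist 0.003 from [ 508.3 -382.5  140. ] 88.6 q6 -38.8 -> 2
```

```bash
python3 - <<'E'
import numpy as np
from scipy.optimize import differential_evolution
P=np.load("P.npy").reshape(-1,3);k=P[(abs(P[:,2]-.052)<.0035)];k=k[(abs(k[:,0]-.536)<.11)&(abs(k[:,1])<.15)]
print(len(k))
def f(v,k=k):
    c,s=np.cos(v[2]),np.sin(v[2]);d=(k[:,:2]-v[:2]);x=d[:,0]*c+d[:,1]*s;y=-d[:,0]*s+d[:,1]*c
    e=np.maximum(abs(x)-.082,abs(y)-.124)  # distance to rim midline
    return np.minimum((e/.004)**4,3).mean()
r=differential_evolution(f,[(.52,.55),(-.015,.015),(-.06,.03)],seed=1,tol=1e-8);print(np.round(r.x[:2]*1e3,1),np.degrees(r.x[2]),r.fun)
E
```

```text
4402
[535.5   0.7] -1.651375042099588 0.6378323988699255
```

```bash
python3 go.py 535.4 0.9 140 88.4 12
```

```text
dp [ 0.8    0.035 -0.   ] twist 0.003 from [ 508.3 -382.5  140. ] 88.6 q6 -38.8 -> 2
```

Call:
step_arm([
  {"dp": [0.8, 0.035, 0], "twist": 0},
  {"dp": [0.8, 0.035, 0], "twist": 0},
  {"dp": [0.8, 0.035, 0], "twist": 0},
  {"dp": [0.8, 0.035, 0], "twist": 0},
  {"dp": [0.8, 0.035, 0], "twist": 0},
  {"dp": [0.8, 0.035, 0], "twist": 0},
  {"dp": [0.8, 0.035, 0], "twist": 0},
  {"dp": [0.8, 0.035, 0], "twist": 0},
  {"dp": [0.8, 0.035, 0], "twist": 0},
  {"dp": [0.8, 0.035, 0], "twist": 0},
  {"dp": [0.8, 0.035, 0], "twist": 0},
  {"dp": [0.8, 0.035, 0], "twist": 0.05},
])

```text
time_s: 49.25
ee_pos: [0.5341, 0.002, 0.1389]
eef_rot: [-3.139, -0.0, 1.542]
force: [-0.1, 0.7, -4.0]
grip_width: 0.0157
grip_force: 50.0
```

Call:
step_arm([
  {"dp": [0, 0, 0], "twist": 0},
  {"dp": [0, 0, 0], "twist": 0},
  {"dp": [0, 0, 0], "twist": 0},
])

```text
time_s: 49.55
ee_pos: [0.5346, 0.0001, 0.1397]
eef_rot: [-3.14, 0.0, 1.542]
force: [-0.0, -0.1, -3.4]
grip_width: 0.0157
grip_force: 50.0
```

```bash
python3 go.py 535.4 0.9 70 88.4 1;  python3 - <<'E'
from h import *
o=ctrl.get_obs();p,P=grab("wrist");q=P[ctrl.cut_out("wrist","lid")[0]['pixels']];q=q[~np.isnan(q[:,0])];z=o['ee_pos'][2]
a=q[abs(q[:,2]-z+.007)<.008]
A=np.c_[a[:,:2]-o['ee_pos'][:2],np.ones(len(a))];c=np.linalg.lstsq(A,a[:,2],rcond=None)[0];print("slope",np.round(c,4),rect(a),o['ee_pos'],o['eef_rot'])
E
```

```text
dp [0.022 0.019 1.744] twist -0.017 from [5.346e+02 1.000e-01 1.397e+02] 88.3 q6 -2.2 -> 2
slope [-0.0016  0.001   0.1329] [5.343e+02 4.000e-01 2.561e+02 1.724e+02 8.820e+01] [5.34624023e-01 5.61788555e-05 1.39740401e-01] [-3.14005716e+00  1.09692740e-04  1.54171414e+00]
```

Call:
step_arm([
  {"dp": [0.005, 0.03, 0.4], "twist": -0.03},
  {"dp": [0, 0, 0.4], "twist": 0},
  {"dp": [0, 0, 0.35], "twist": 0},
  {"dp": [0, 0, 0.2], "twist": 0},
  {"dp": [0, 0, 0.15], "twist": 0},
  {"dp": [0, 0, 0.1], "twist": 0},
  {"dp": [0, 0, 0.1], "twist": 0},
  {"dp": [0, 0, 0], "twist": 0},
  {"dp": [0, 0, 0], "twist": 0},
])

```text
time_s: 50.55
ee_pos: [0.5364, 0.0009, 0.0729]
eef_rot: [3.141, 0.0, 1.544]
force: [0.4, -0.8, -3.6]
grip_width: 0.0159
grip_force: 50.0
```

Call:
step_arm([
  {"dp": [0, 0, 0.06], "twist": 0},
  {"dp": [0, 0, 0.06], "twist": 0},
  {"dp": [0, 0, 0.04], "twist": 0},
  {"dp": [0, 0, 0], "twist": 0},
  {"dp": [0, 0, 0], "twist": 0},
  {"dp": [0, 0, 0], "twist": 0},
])

```text
time_s: 51.15
ee_pos: [0.5363, 0.0009, 0.0663]
eef_rot: [3.141, 0.0, 1.544]
force: [0.6, 0.1, -3.7]
grip_width: 0.0161
grip_force: 50.0
```

Call:
step_arm([
  {"dp": [0, 0, 0.04], "twist": 0},
  {"dp": [0, 0, 0.02], "twist": 0},
  {"dp": [0, 0, 0], "twist": 0},
  {"dp": [0, 0, 0], "twist": 0},
])

```text
time_s: 51.55
ee_pos: [0.5364, 0.0008, 0.0646]
eef_rot: [3.141, 0.0, 1.544]
force: [-4.0, -0.1, 5.8]
grip_width: 0.0158
grip_force: 50.0
```

Call:
step_arm([
  {"dp": [0, 0, 0], "twist": 0},
  {"dp": [0, 0, 0], "twist": 0},
  {"dp": [0, 0, 0], "twist": 0},
  {"dp": [0, 0, -0.5], "twist": 0},
  {"dp": [0, 0, -1], "twist": 0},
  {"dp": [0, 0, -1], "twist": 0},
  {"dp": [0, 0, -1], "twist": 0},
  {"dp": [0, 0, 0], "twist": 0},
  {"dp": [0, 0, 0], "twist": 0},
], gripper=0)

```text
time_s: 52.45
ee_pos: [0.5364, 0.0009, 0.204]
eef_rot: [3.14, 0.0, 1.544]
force: [-0.2, 0.2, 0.4]
grip_width: 0.0469
grip_force: 0.0
```

```bash
python3 lid.py l2 52;python3 go.py 540 146.3 110 -3.7 12; python3 go.py 540 146.3 110 176.3 12;python3 go.py 531.7 -145.4 110 180.8 12;
```

```text
0.64
handle top 1136 [536.5   1.2  79.6  15.8  88.1]
plate 28129 [536.5   0.9 256.1 171.8  88.6]
slope [0.     0.0011] z med 57.82606747843977
dp [ 0.251 -0.227  0.193] twist 1.92 from [535.7   0.9 202.4] 88.5 q6 -2.3 -> 109
dp [0.255 0.217 0.193] twist -1.83 from [535.7   0.9 202.4] 88.5 q6 -2.3 -> -71
dp [-0.251 -0.229  0.193] twist -1.923 from [535.7   0.9 202.4] 88.5 q6 -2.3 -> -106
```

View pics/l2.png

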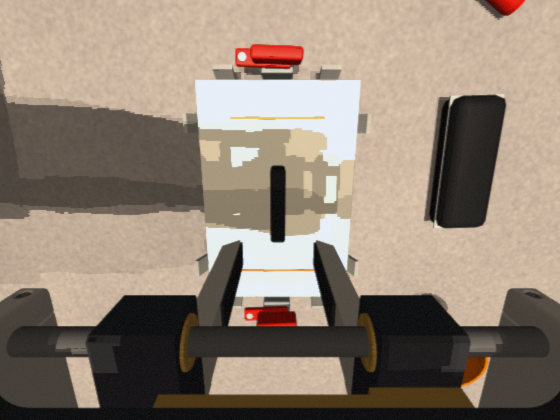

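The lid lies square between the guides and level, with its top at 58 mm. The buttons show at px (272,55) and (270,318), both out. Next I'll close the left button.

```bash
python3 go.py 539.7 146.4 120 -3.7 24
```

```text
dp [ 0.122 -0.118  0.086] twist 0.96 from [535.7   0.9 202.4] 88.5 q6 -2.3 -> 109
```

Call:
step_arm([
  {"dp": [0.122, -0.118, 0.086], "twist": 0.96},
  {"dp": [0.122, -0.118, 0.086], "twist": 0.96},
  {"dp": [0.122, -0.118, 0.086], "twist": 0.96},
  {"dp": [0.122, -0.118, 0.086], "twist": 0.96},
  {"dp": [0.122, -0.118, 0.086], "twist": 0.96},
  {"dp": [0.122, -0.118, 0.086], "twist": 0.96},
  {"dp": [0.122, -0.118, 0.086], "twist": 0.96},
  {"dp": [0.122, -0.118, 0.086], "twist": 0.96},
  {"dp": [0.122, -0.118, 0.086], "twist": 0.96},
  {"dp": [0.122, -0.118, 0.086], "twist": 0.96},
  {"dp": [0.122, -0.118, 0.086], "twist": 0.96},
  {"dp": [0.122, -0.118, 0.086], "twist": 0.96},
])

```text
time_s: 53.75
ee_pos: [0.5066, 0.0749, 0.1608]
eef_rot: [-3.14, 0.002, 0.737]
force: [-0.4, -0.4, -0.2]
grip_width: 0.0471
grip_force: 0.0
```

Call:
step_arm([
  {"dp": [0.122, -0.118, 0.086], "twist": 0.96},
  {"dp": [0.122, -0.118, 0.086], "twist": 0.96},
  {"dp": [0.122, -0.118, 0.086], "twist": 0.96},
  {"dp": [0.122, -0.118, 0.086], "twist": 0.96},
  {"dp": [0.122, -0.118, 0.086], "twist": 0.96},
  {"dp": [0.122, -0.118, 0.086], "twist": 0.96},
  {"dp": [0.122, -0.118, 0.086], "twist": 0.96},
  {"dp": [0.122, -0.118, 0.086], "twist": 0.96},
  {"dp": [0.122, -0.118, 0.086], "twist": 0.96},
  {"dp": [0.122, -0.118, 0.086], "twist": 0.96},
  {"dp": [0.122, -0.118, 0.086], "twist": 0.96},
  {"dp": [0.122, -0.118, 0.086], "twist": 0.96},
])

```text
time_s: 54.95
ee_pos: [0.5399, 0.1469, 0.1195]
eef_rot: [3.141, 0.003, -0.067]
force: [0.3, -0.3, 0.3]
grip_width: 0.0471
grip_force: 0.0
```

Call:
step_arm([
  {"dp": [0, 0, 0], "twist": 0},
  {"dp": [0, 0, 0], "twist": 0},
])

```text
time_s: 55.15
ee_pos: [0.5398, 0.1466, 0.1202]
eef_rot: [3.141, 0.002, -0.062]
force: [-0.3, -0.8, 1.2]
grip_width: 0.047
grip_force: 0.0
```

```bash
python3 fin.py g1; python3 go.py 539.7 146.4 73 -3.7 1
```

```text
fin 921 [540.2 146.3  47.1  11.4  -3.2] z 93.9
rim 333 [598.5  57.4 265.7 120.4 -56.3]
dp [-0.006  0.004  1.191] twist 0.032 from [540.  146.6 120.7] -3.6 q6 105.0 -> 109
```

Call:
step_arm([
  {"dp": [0, 0, 0.5], "twist": 0},
  {"dp": [0, 0, 0.4], "twist": 0},
  {"dp": [0, 0, 0.26], "twist": 0},
  {"dp": [0, 0, 0], "twist": 0},
  {"dp": [0, 0, 0], "twist": 0},
])

```text
time_s: 55.7
ee_pos: [0.5406, 0.1467, 0.0754]
eef_rot: [-3.141, -0.0, -0.064]
force: [-0.1, -0.2, -0.5]
grip_width: 0.0468
grip_force: 0.0
```

Call:
step_arm([
  {"dp": [0, 0, 0], "twist": 0},
  {"dp": [0, 0, 0], "twist": 0},
  {"dp": [0, 0, 0], "twist": 0},
  {"dp": [0, 0, 0], "twist": 0},
  {"dp": [0, 0, 0], "twist": 0},
], gripper=-1, squeeze=20)

```text
time_s: 56.2
ee_pos: [0.5404, 0.1463, 0.075]
eef_rot: [3.141, -0.0, -0.064]
force: [-1.5, -6.9, 4.6]
grip_width: 0.0117
grip_force: 20.0
```

Call:
step_arm([
  {"dp": [0, 0, 0], "twist": -1},
  {"dp": [0, 0, 0], "twist": -1},
  {"dp": [0, 0, 0], "twist": -1},
  {"dp": [0, 0, 0], "twist": -1},
  {"dp": [0, 0, 0], "twist": -1},
  {"dp": [0, 0, 0], "twist": -1},
  {"dp": [0, 0, 0], "twist": -1},
  {"dp": [0, 0, 0], "twist": -1},
  {"dp": [0, 0, 0], "twist": -1},
  {"dp": [0, 0, 0], "twist": -1},
  {"dp": [0, 0, 0], "twist": -1},
  {"dp": [0, 0, 0], "twist": -1},
])

```text
time_s: 57.4
ee_pos: [0.5401, 0.147, 0.075]
eef_rot: [-3.141, 0.0, 0.776]
force: [-2.3, 2.0, 2.6]
grip_width: 0.0121
grip_force: 20.0
```

Call:
step_arm([
  {"dp": [0, 0, 0], "twist": -1},
  {"dp": [0, 0, 0], "twist": -1},
  {"dp": [0, 0, 0], "twist": -1},
  {"dp": [0, 0, 0], "twist": -1},
  {"dp": [0, 0, 0], "twist": -1},
  {"dp": [0, 0, 0], "twist": -1},
  {"dp": [0, 0, 0], "twist": -1},
  {"dp": [0, 0, 0], "twist": -1},
  {"dp": [0, 0, 0], "twist": -1},
  {"dp": [0, 0, 0], "twist": -1},
  {"dp": [0, 0, 0], "twist": -1},
  {"dp": [0, 0, 0], "twist": 0},
])

```text
time_s: 58.6
ee_pos: [0.5395, 0.1472, 0.075]
eef_rot: [-3.14, -0.0, 1.544]
force: [-7.7, 2.6, 6.4]
grip_width: 0.0121
grip_force: 20.0
```

Call:
step_arm([
  {"dp": [0, 0, 0], "twist": 0},
  {"dp": [0, 0, 0], "twist": 0},
  {"dp": [0, 0, 0], "twist": 0},
  {"dp": [0, 0, -0.8], "twist": 0},
  {"dp": [0, 0, -0.8], "twist": 0},
  {"dp": [0, 0, -0.8], "twist": 0},
  {"dp": [0, 0, 0], "twist": 0},
  {"dp": [0, 0, 0], "twist": 0},
], gripper=0)

```text
time_s: 59.4
ee_pos: [0.5405, 0.1467, 0.1709]
eef_rot: [3.141, -0.0, 1.541]
force: [-0.5, -0.0, 0.2]
grip_width: 0.0469
grip_force: 0.0
```

```bash
python3 fin.py g2; python3 go.py 531.8 -145.4 120 0.8 24; python3 go.py 531.8 -145.4 120 180.8 24
```

```text
fin 637 [539.1 146.7  47.2  11.3  88.5] z 93.9
rim 321 [538.6 117.8 191.4  85.3  -1.7]
dp [-0.25   0.225  0.052] twist 0.912 from [540.1 146.6 169.9] 88.3 q6 13.1 -> 74
dp [-0.244 -0.237  0.052] twist -0.963 from [540.1 146.6 169.9] 88.3 q6 13.1 -> -106
```

Call:
step_arm([
  {"dp": [-0.244, -0.237, 0.02], "twist": -0.963},
  {"dp": [-0.244, -0.237, 0.02], "twist": -0.963},
  {"dp": [-0.244, -0.237, 0.02], "twist": -0.963},
  {"dp": [-0.244, -0.237, 0.02], "twist": -0.963},
  {"dp": [-0.244, -0.237, 0.02], "twist": -0.963},
  {"dp": [-0.244, -0.237, 0.02], "twist": -0.963},
  {"dp": [-0.244, -0.237, 0.02], "twist": -0.963},
  {"dp": [-0.244, -0.237, 0.02], "twist": -0.963},
  {"dp": [-0.244, -0.237, 0.02], "twist": -0.963},
  {"dp": [-0.244, -0.237, 0.02], "twist": -0.963},
  {"dp": [-0.244, -0.237, 0.02], "twist": -0.963},
  {"dp": [-0.244, -0.237, 0.02], "twist": -0.963},
])

```text
time_s: 60.65
ee_pos: [0.4733, 0.0018, 0.1598]
eef_rot: [-3.14, -0.002, 2.351]
force: [0.5, 0.2, -0.5]
grip_width: 0.0472
grip_force: 0.0
```

Call:
step_arm([
  {"dp": [-0.244, -0.237, 0.08], "twist": -0.963},
  {"dp": [-0.244, -0.237, 0.08], "twist": -0.963},
  {"dp": [-0.244, -0.237, 0.08], "twist": -0.963},
  {"dp": [-0.244, -0.237, 0.08], "twist": -0.963},
  {"dp": [-0.244, -0.237, 0.08], "twist": -0.963},
  {"dp": [-0.244, -0.237, 0.08], "twist": -0.963},
  {"dp": [-0.244, -0.237, 0.08], "twist": -0.963},
  {"dp": [-0.244, -0.237, 0.08], "twist": -0.963},
  {"dp": [-0.244, -0.237, 0.08], "twist": -0.963},
  {"dp": [-0.244, -0.237, 0.08], "twist": -0.963},
  {"dp": [-0.244, -0.237, 0.08], "twist": -0.963},
  {"dp": [-0.244, -0.237, 0.08], "twist": -0.963},
])

```text
time_s: 61.85
ee_pos: [0.5321, -0.1458, 0.1211]
eef_rot: [3.141, -0.002, -3.126]
force: [0.5, 0.3, -0.1]
grip_width: 0.0473
grip_force: 0.0
```

Call:
step_arm([
  {"dp": [0, 0, 0], "twist": 0},
  {"dp": [0, 0, 0], "twist": 0},
])

```text
time_s: 62.05
ee_pos: [0.5318, -0.1451, 0.1218]
eef_rot: [3.141, -0.002, -3.13]
force: [0.4, 0.1, 0.7]
grip_width: 0.047
grip_force: 0.0
```

```bash
python3 fin.py g3; python3 go.py 531.8 -145.4 73 180.8 1
```

```text
fin 896 [ 530.2 -146.2   46.6   11.5    0.9] z 94.0
rim 1033 [586.  -64.  306.1 287.3  -3.4]
dp [ 0.002 -0.011  1.229] twist -0.033 from [ 531.9 -145.   122.2] -179.3 q6 -109.7 -> -106
```

Call:
step_arm([
  {"dp": [0.01, -0.02, 0.5], "twist": 0},
  {"dp": [0, 0, 0.4], "twist": 0},
  {"dp": [0, 0, 0.28], "twist": 0},
  {"dp": [0, 0, 0], "twist": 0},
  {"dp": [0, 0, 0], "twist": 0},
])

```text
time_s: 62.6
ee_pos: [0.5322, -0.1461, 0.0761]
eef_rot: [-3.141, 0.0, -3.128]
force: [-0.8, -0.5, -0.2]
grip_width: 0.0472
grip_force: 0.0
```

Call:
step_arm([
  {"dp": [0, 0, 0], "twist": 0},
  {"dp": [0, 0, 0], "twist": 0},
  {"dp": [0, 0, 0], "twist": 0},
  {"dp": [0, 0, 0], "twist": 0},
  {"dp": [0, 0, 0], "twist": 0},
], gripper=-1, squeeze=20)

```text
time_s: 63.1
ee_pos: [0.5321, -0.1457, 0.0758]
eef_rot: [3.14, 0.0, -3.128]
force: [-1.4, 7.2, 5.7]
grip_width: 0.0119
grip_force: 20.0
```

Call:
step_arm([
  {"dp": [0, 0, 0], "twist": 1},
  {"dp": [0, 0, 0], "twist": 1},
  {"dp": [0, 0, 0], "twist": 1},
  {"dp": [0, 0, 0], "twist": 1},
  {"dp": [0, 0, 0], "twist": 1},
  {"dp": [0, 0, 0], "twist": 1},
  {"dp": [0, 0, 0], "twist": 1},
  {"dp": [0, 0, 0], "twist": 1},
  {"dp": [0, 0, 0], "twist": 1},
  {"dp": [0, 0, 0], "twist": 1},
  {"dp": [0, 0, 0], "twist": 1},
  {"dp": [0, 0, 0], "twist": 1},
])

```text
time_s: 64.3
ee_pos: [0.5318, -0.1464, 0.0758]
eef_rot: [-3.141, -0.0, 2.315]
force: [-4.3, -0.4, 3.2]
grip_width: 0.0118
grip_force: 20.0
```

Call:
step_arm([
  {"dp": [0, 0, 0], "twist": 1},
  {"dp": [0, 0, 0], "twist": 1},
  {"dp": [0, 0, 0], "twist": 1},
  {"dp": [0, 0, 0], "twist": 1},
  {"dp": [0, 0, 0], "twist": 1},
  {"dp": [0, 0, 0], "twist": 1},
  {"dp": [0, 0, 0], "twist": 1},
  {"dp": [0, 0, 0], "twist": 1},
  {"dp": [0, 0, 0], "twist": 1},
  {"dp": [0, 0, 0], "twist": 1},
  {"dp": [0, 0, 0], "twist": 1},
  {"dp": [0, 0, 0], "twist": 0},
])

```text
time_s: 65.5
ee_pos: [0.5311, -0.1466, 0.0758]
eef_rot: [-3.139, 0.0, 1.547]
force: [-8.1, -2.5, 6.8]
grip_width: 0.0119
grip_force: 20.0
```

Call:
step_arm([
  {"dp": [0, 0, 0], "twist": 0},
  {"dp": [0, 0, 0], "twist": 0},
  {"dp": [0, 0, 0], "twist": 0},
  {"dp": [0, 0, -0.8], "twist": 0},
  {"dp": [0, 0, -0.8], "twist": 0},
  {"dp": [0, 0, -0.8], "twist": 0},
  {"dp": [0, 0, -0.8], "twist": 0},
  {"dp": [0, 0, -0.8], "twist": 0},
  {"dp": [0, 0, 0], "twist": 0},
  {"dp": [0, 0, 0], "twist": 0},
], gripper=0)

```text
time_s: 66.5
ee_pos: [0.5322, -0.1462, 0.2356]
eef_rot: [3.141, 0.0, 1.549]
force: [-0.5, -0.0, -0.3]
grip_width: 0.0469
grip_force: 0.0
```

```bash
python3 fin.py g4; python3 look.py scene side; python3 - <<'E'
from h import *
a=grab("scene")[0];b=grab("side")[0]
cv2.imwrite("pics/end.png",cv2.resize(np.hstack([a[100:380,150:523],b[100:380,130:503]])[:,:,::-1],(800,300)))
E
```

```text
fin 385 [ 531.1 -144.4   45.8   10.3   88.9] z 93.9
rim 454 [ 593.5 -131.6  408.4  128.4  -30.4]
scene bottle1 0.62 1731 med [571. -94.  41.] z [ 8. 95.] cap 0  all [537.7  -4.3 334.2 196.4  88. ]
scene tray 0.81 1701 med [575. -95.  42.] z [ 9. 95.] [535.9  -5.8 313.5 191.3  88.9]
scene lid 0.95 4928 med [547. -13.  59.] z [56. 92.] [538.6  -1.6 255.4 172.3  88.4]
scene button_left 0.69 134 med [545. 134.  83.] z [68. 97.] fin 48 [542.2 140.2  45.1   9.7  89.4]
scene specs_case 0.8 1528 med [776.  13.  42.] z [21. 45.] [772.3  24.7 155.5  59.3  88.4]
scene pen_cup 0.93 1174 med [ 748. -201.   61.] z [ 5. 97.] [ 754.7 -207.    69.    65.5  -44.2]
scene screwdriver 0.84 209 med [779. 213.  23.] z [14. 28.] [750.8 233.6 130.8  20.  -34.7]
scene screwdriver 0.64 1529 med [ 559. -103.   39.] z [10. 95.] [537.8  -4.4 334.2 195.7  88.2]
side tray 0.74 1404 med [ 525. -129.   39.] z [ 5. 94.] [503.9 -13.7 302.4 173.6 -69. ]
side lid 0.69 5340 med [526. -28.  57.] z [55. 89.] [535.6  -1.6 252.9 167.2  88.4]
side specs_case 0.55 1161 med [758.   8.  40.] z [15. 43.] [763.   23.2 151.5  56.6 -88. ]
side pen_cup 0.68 1561 med [ 526. -129.   42.] z [ 5. 94.] [534.5  -6.  328.8 192.2  88.5]
side screwdriver 0.63 99 med [781. 208.  19.] z [ 9. 26.] [691.2  15.2 450.1  45.2  65.5]
```

View pics/end.png

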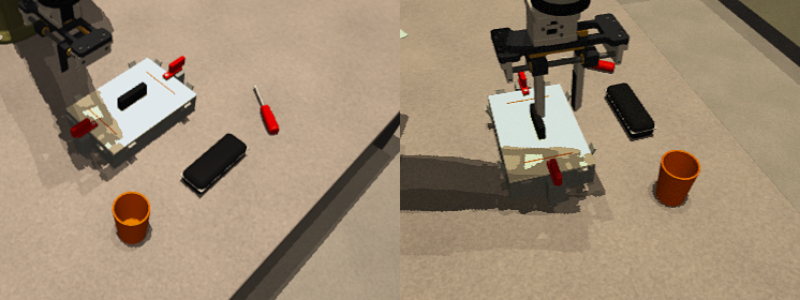

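The lid is on and level, and both red tongues point in over it (left half px (177,66) and (84,128)). The bystanders haven't moved and the gripper is clear. I'll hand in.

```bash
python3 -c "
from station import ctrl
print(ctrl.hand_in())"
```

```text
the job is handed in; nothing more can be done
None
```

The job is handed in: all three bottles lie on their sides, one to a cradle; the lid sits level on the rim; both turnbuttons are turned in over it; and the spectacle case, pen cup and screwdriver are where they were.

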